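# Gauge a stack of copper collars between two zero checks

### The arm

A 7-joint arm with a two-finger parallel gripper is mounted at the origin on the work surface. World frame = base frame: x ahead of the robot, y to its left, z up, the work surface at z = 0. Lengths are in m, angles in degrees, forces in N, time in s.
With the tool pointing down it reaches from about 0.35 to 0.9 m from the base axis. Payload 19.9 kg.
Tool frame: the origin (TCP) lies between the finger pads; the fingertips stand 8 mm ahead of it and the grasp point (between the pads) lies 11 mm behind it; z points along the fingers, y is the line along which they close (so a half turn about z gives the same grasp; the last joint's range is limited). The gripper opens to 94 mm and grips with 3 to 60 N. Pads are 16 mm wide; open, the fingers measure 119 mm over their backs; the gripper's body (75 mm by 177 mm) begins 78 mm behind the grasp point.
Start: joints at [-2.378, 23.915, -0.59, 92.452, 0.269, 63.638, -3.037], TCP at [0.625, 0, 0.213] pointing down, gripper open.
Joint ranges: [-161.28, 161.28], [-22.2, 115.67], [-73.04, 71.86], [3.21, 147.25], [-68.34, 248.33], [10.77, 114.83], [-161.83, 161.83]. Speed limits (degrees/s): [108.29, 108.29, 136.94, 136.94, 172.46, 172.46, 172.46].

### API

Orientations are given as a 3x3 rotation matrix whose columns are the frame's x, y, z axes.
In Python, from station import telemetry, vision, ticket gives the robot as it stands.
- The arm moves only by the tool drive_tool, never from a script. Its argument "motion" is a list of rows, each a list of 7 numbers: the shift along the tool's x, y, z in units of 150 mm (1.0 is 150 mm), then the turn, a rotation vector about the tool's x, y, z in units of 90 degrees (1.0 is 90 degrees), then the opening, from 0 (shut) to 1 (fully open). A call has 1 to 5 rows; each row is the pose to reach, as a shift and turn from the pose commanded when the call began, along the tool's axes at that moment; what a row does not reach only later rows make up. A row lasts 1/8 s, in which the tool goes at most 62.5 mm and 10.7 degrees, less where a joint would pass 70% of its speed; a pose out of reach is approached as far as the arm can. A call with a number of a shift or a turn outside -1 to 1 is refused whole. A call with a gripper value outside its range is refused whole. The fingers move at their own pace and stop on an object; "newtons" is the grip in N (left out, the last holds). Time passes only in rows, so rows that repeat a pose let the fingers close. It gives the time, the measured TCP pose, the force, the opening and the grip force at its end, in the units of the state.
- telemetry.read_state(): the state, without advancing time (a new reading comes with each control period).
- vision.snapshot(name): name is "scene" or "side" or "wrist"; returns a dict with "frame" (400x640x3 uint8, red, green, blue), "K" (3x3 intrinsics, pixels), "view" (4x4, takes a point from world to camera coordinates); the wrist camera has in their place "mount" (4x4, takes a point from camera to tool coordinates, whose origin is the TCP and whose axes are the flange's). Camera axes: x right, y up, looking along -z (the intrinsics and any distortion apply to the point x, -y, -z); pixel columns grow to the right and rows downward; lengths in m; the calibration is good to about 2 mm. A picture is of the moment at which its call begins: read the wrist's pose just before it. There is no depth.
- ticket.close_job(): hands the job in; it is judged then, once.
Trained networks look in the newest picture that a camera, given by its name, has taken for a name from the list of things; names that differ only in an ending like _2 or _b are one class to them, and where a whole thing is asked for, a point or a joint stands for the part that bears it (a point fixed in the world has none). Each returns a list of dicts, best first, with "p" (0 to 1); they miss things now and then, are a little off and sometimes report something else, mostly with a low value. They report only what shows in the picture. A call takes as long as a camera call.
- vision.look_for(camera, label): "rect" ([centre column, centre row, width, height] in pixels, round what is visible of it).
- vision.trace(camera, label): "mask" (400x640 bool, what is visible of it) and "rect" ([centre column, centre row, width, height] in pixels, round what is visible of it).
- vision.mark_of(camera, label): "at" ([column, row] in pixels: a listed point, or the origin of a listed thing).
The state is a dict: "time": time; "joint_positions": joint angles; "qvel": joint speeds; "joint_torque": joint torques, N m; "ee_pos": TCP position; "tcp_rot": TCP orientation; "ft_force": force on the tool from outside, world axes, zero at the start; "wrist_torque": the same for the moment, N m; "opening": finger opening in m; "grasp_force": force on a finger pad.
Only numpy, scipy, OpenCV 4.12 (cv2) and the standard library are available. Lean on these libraries where they do the work, as an engineer would, in place of code of your own. Each camera call takes 0.05 s, during which the arm holds its last target. There are 200 camera calls.

### The job

Gauge the copper collars on the bench: with the stand's post still bare, push the gauge's sprung plunger fully down, hold it there for a good second while the needle settles, and let it come right up again, then thread every collar over the post, fully home in order of size with the widest at the bottom, and give the plunger another such full stroke, held for a second. Then take all the collars off, lay each one flat on the felt-topped board (not on another collar), and finish with one last full stroke, held for a second, on the bare post as a zero check. Leave the other things on the bench alone.

Things in the scene. Friction and masses are not known exactly. Their poses are not given: they have to be found in the camera images.
- post_foot (a point): foot of the gauge stand's steel locating post (16 mm diameter, tapered tip, 66 mm tall), on the round 66 mm seat where the lowest collar rests, 24 mm above the bench. z up; y points from the post to the gauge housing, whose plunger stands 170 mm along +y. The stand is fixed: grey base 110 mm (x) by 280 mm (y), 20 mm thick, centre 85 mm along +y from here
- plunger_top (a point): centre of the upper face of the gauge's sprung plunger: a black mushroom cap 34 mm across on the grey housing (60 x 60 mm, top 95 mm above the bench) at the other end of the stand. Cap face is 121 mm above the bench when up and goes straight down 15 mm; it moves with the plunger
- plunger (a joint): stroke of the plunger in m: 0 up, 0.015 fully down against its stop. The spring takes about 3 N to start and 11 N at the bottom, and returns it when released; the dial needle follows it
- pad_top (a point): centre of the upper face of the grey felt-topped wooden parts board, 160 mm (its x) by 310 mm (its y), 8 mm thick, no rim, fixed to the bench in front of the stand
- collar62: plain copper collar (thick flat ring), outside diameter 62 mm, bore 20 mm, 14 mm high, alike on both faces; origin at its middle (7 mm above what it lies on), z along its axis. May be absent
- collar54: plain copper collar (thick flat ring), outside diameter 54 mm, bore 20 mm, 14 mm high, alike on both faces; origin at its middle (7 mm above what it lies on), z along its axis. May be absent
- collar46: plain copper collar (thick flat ring), outside diameter 46 mm, bore 20 mm, 14 mm high, alike on both faces; origin at its middle (7 mm above what it lies on), z along its axis. May be absent
- collar38: plain copper collar (thick flat ring), outside diameter 38 mm, bore 20 mm, 14 mm high, alike on both faces; origin at its middle (7 mm above what it lies on), z along its axis. May be absent
- electrode_a: spark-erosion electrode: ribbed copper on a black base, 32 x 34 mm, 36 mm tall; not part of the job, leave it alone; origin at its underside
- electrode_b: spark-erosion electrode: ribbed copper on a black base, 32 x 34 mm, 36 mm tall; not part of the job, leave it alone; origin at its underside
- electrode_c: spark-erosion electrode: ribbed copper on a black base, 50 x 60 mm, 45 mm tall; not part of the job, leave it alone; origin at its underside
- electrode_d: spark-erosion electrode: ribbed copper on a black base, 60 x 50 mm, 40 mm tall; not part of the job, leave it alone; origin at its underside
- oil_jar: white jar with a black cap, 50 mm across, 75 mm tall; not part of the job, leave it alone; origin at its underside
- spanner: open-ended steel spanner, 150 mm long, lying flat; not part of the job, leave it alone
- gauge_block: steel gauge block 9 x 35 mm, 30 mm tall; not part of the job, leave it alone; origin at its underside

How it is judged (in metres and radians):
On the way, in this order (a step that is already met when the one before it is completed fails the run):
1. plunger fully down, held, with the post bare (value of joint plunger above 0.013 m and horizontal distance between each of collar62, collar54, collar46, collar38 and post_foot above 0.03 m), for 0.8 s.
2. plunger let up again, post still bare (value of joint plunger below 0.002 m and horizontal distance between each of collar62, collar54, collar46, collar38 and post_foot above 0.03 m), for 0.1 s.
3. every collar home on the post and let go, widest at the bottom (value of joint plunger below 0.002 m and horizontal distance between each of collar62, collar54, collar46, collar38 and post_foot below 0.006 m and angle between the z axis of each of collar62, collar54, collar46, collar38 and the z axis of post_foot, either way round below 0.07 rad and contact force between the fingers and collar62 below 0.3 N and z of collar62 in the frame of post_foot below 0.011 m and linear speed of each of collar62, collar54, collar46, collar38 below 0.03 m/s and ((angle between collar62's own z axis and vertical below 0.5 rad and z of collar54 in the frame of collar62 above 0.01 m) or (angle between collar62's own z axis and vertical above 2.6 rad and z of collar54 in the frame of collar62 below -0.01 m)) and ((angle between collar62's own z axis and vertical below 0.5 rad and z of collar46 in the frame of collar62 above 0.01 m) or (angle between collar62's own z axis and vertical above 2.6 rad and z of collar46 in the frame of collar62 below -0.01 m)) and ((angle between collar62's own z axis and vertical below 0.5 rad and z of collar38 in the frame of collar62 above 0.01 m) or (angle between collar62's own z axis and vertical above 2.6 rad and z of collar38 in the frame of collar62 below -0.01 m)) and contact force between the fingers and collar54 below 0.3 N and z of collar54 in the frame of post_foot below 0.025 m and ((angle between collar54's own z axis and vertical below 0.5 rad and z of collar46 in the frame of collar54 above 0.01 m) or (angle between collar54's own z axis and vertical above 2.6 rad and z of collar46 in the frame of collar54 below -0.01 m)) and ((angle between collar54's own z axis and vertical below 0.5 rad and z of collar38 in the frame of collar54 above 0.01 m) or (angle between collar54's own z axis and vertical above 2.6 rad and z of collar38 in the frame of collar54 below -0.01 m)) and contact force between the fingers and collar46 below 0.3 N and z of collar46 in the frame of post_foot below 0.039 m and ((angle between collar46's own z axis and vertical below 0.5 rad and z of collar38 in the frame of collar46 above 0.01 m) or (angle between collar46's own z axis and vertical above 2.6 rad and z of collar38 in the frame of collar46 below -0.01 m)) and contact force between the fingers and collar38 below 0.3 N and z of collar38 in the frame of post_foot below 0.053 m), for 0.2 s.
4. plunger fully down, held, with the stack on the post (value of joint plunger above 0.013 m and horizontal distance between each of collar62, collar54, collar46, collar38 and post_foot below 0.006 m and angle between the z axis of each of collar62, collar54, collar46, collar38 and the z axis of post_foot, either way round below 0.07 rad and contact force between the fingers and collar62 below 0.3 N and z of collar62 in the frame of post_foot below 0.011 m and linear speed of each of collar62, collar54, collar46, collar38 below 0.03 m/s and ((angle between collar62's own z axis and vertical below 0.5 rad and z of collar54 in the frame of collar62 above 0.01 m) or (angle between collar62's own z axis and vertical above 2.6 rad and z of collar54 in the frame of collar62 below -0.01 m)) and ((angle between collar62's own z axis and vertical below 0.5 rad and z of collar46 in the frame of collar62 above 0.01 m) or (angle between collar62's own z axis and vertical above 2.6 rad and z of collar46 in the frame of collar62 below -0.01 m)) and ((angle between collar62's own z axis and vertical below 0.5 rad and z of collar38 in the frame of collar62 above 0.01 m) or (angle between collar62's own z axis and vertical above 2.6 rad and z of collar38 in the frame of collar62 below -0.01 m)) and contact force between the fingers and collar54 below 0.3 N and z of collar54 in the frame of post_foot below 0.025 m and ((angle between collar54's own z axis and vertical below 0.5 rad and z of collar46 in the frame of collar54 above 0.01 m) or (angle between collar54's own z axis and vertical above 2.6 rad and z of collar46 in the frame of collar54 below -0.01 m)) and ((angle between collar54's own z axis and vertical below 0.5 rad and z of collar38 in the frame of collar54 above 0.01 m) or (angle between collar54's own z axis and vertical above 2.6 rad and z of collar38 in the frame of collar54 below -0.01 m)) and contact force between the fingers and collar46 below 0.3 N and z of collar46 in the frame of post_foot below 0.039 m and ((angle between collar46's own z axis and vertical below 0.5 rad and z of collar38 in the frame of collar46 above 0.01 m) or (angle between collar46's own z axis and vertical above 2.6 rad and z of collar38 in the frame of collar46 below -0.01 m)) and contact force between the fingers and collar38 below 0.3 N and z of collar38 in the frame of post_foot below 0.053 m), for 0.8 s.
5. plunger let up again, stack still on the post (all of step 3), for 0.1 s.
6. every collar lying flat on the felt board, let go (value of joint plunger below 0.002 m and x of collar62 in the frame of pad_top between -0.08 and 0.08 m and y of collar62 in the frame of pad_top between -0.155 and 0.155 m and z of collar62 in the frame of pad_top between 0.003 and 0.011 m and angle between the z axis of each of collar62, collar54, collar46, collar38 and the z axis of pad_top, either way round below 0.07 rad and linear speed of each of collar62, collar54, collar46, collar38 below 0.03 m/s and contact force between the fingers and collar62 below 0.3 N and x of collar54 in the frame of pad_top between -0.08 and 0.08 m and y of collar54 in the frame of pad_top between -0.155 and 0.155 m and z of collar54 in the frame of pad_top between 0.003 and 0.011 m and contact force between the fingers and collar54 below 0.3 N and x of collar46 in the frame of pad_top between -0.08 and 0.08 m and y of collar46 in the frame of pad_top between -0.155 and 0.155 m and z of collar46 in the frame of pad_top between 0.003 and 0.011 m and contact force between the fingers and collar46 below 0.3 N and x of collar38 in the frame of pad_top between -0.08 and 0.08 m and y of collar38 in the frame of pad_top between -0.155 and 0.155 m and z of collar38 in the frame of pad_top between 0.003 and 0.011 m and contact force between the fingers and collar38 below 0.3 N), for 0.2 s.
7. plunger fully down, held, with the post bare and the collars on the board (value of joint plunger above 0.013 m and x of collar62 in the frame of pad_top between -0.08 and 0.08 m and y of collar62 in the frame of pad_top between -0.155 and 0.155 m and z of collar62 in the frame of pad_top between 0.003 and 0.011 m and angle between the z axis of each of collar62, collar54, collar46, collar38 and the z axis of pad_top, either way round below 0.07 rad and linear speed of each of collar62, collar54, collar46, collar38 below 0.03 m/s and contact force between the fingers and collar62 below 0.3 N and x of collar54 in the frame of pad_top between -0.08 and 0.08 m and y of collar54 in the frame of pad_top between -0.155 and 0.155 m and z of collar54 in the frame of pad_top between 0.003 and 0.011 m and contact force between the fingers and collar54 below 0.3 N and x of collar46 in the frame of pad_top between -0.08 and 0.08 m and y of collar46 in the frame of pad_top between -0.155 and 0.155 m and z of collar46 in the frame of pad_top between 0.003 and 0.011 m and contact force between the fingers and collar46 below 0.3 N and x of collar38 in the frame of pad_top between -0.08 and 0.08 m and y of collar38 in the frame of pad_top between -0.155 and 0.155 m and z of collar38 in the frame of pad_top between 0.003 and 0.011 m and contact force between the fingers and collar38 below 0.3 N), for 0.8 s.
At the end, for the whole second after the job is handed in: every collar present lies flat (within 4 degrees) on the felt board itself with its centre over the board, underside within 4 mm of the felt, at rest and released; the plunger is up (within 2 mm) (all of step 6); the robot touches nothing.
It fails at once if a thing that is not part of the job was moved by more than 4 cm (distance of any of electrode_a, electrode_b, electrode_c, electrode_d, oil_jar, spanner, gauge_block from where it was at the start of the episode above 0.04 m).
Of collar62, collar54, collar46, collar38 only 2 to 4 are there at a start; the rules pass over those that are not, and their reading is None.
At some moment in a run one of collar62, collar54, collar46, collar38 may be knocked a few centimetres aside while the robot is not near it.
Once in a run the grip may slacken for a moment while it holds something.
It also fails if it takes over 210 s, if anything falls off the work surface, if the arm or the gripper's body presses on something with over 40 N, if the wrist force passes 120 N, or if a joint passes its speed limit or range.

## Working session

There is one attempt and no reset: what is moved stays moved. The work goes in short steps, Python scripts to look and compute and a tool call to move; the robot and the scene stay as the last step left them, time stands still between calls to the robot, and variables do not carry over. Pictures are saved under pics/ and viewed, at most 14 in all, crops included, and the job is handed in when it is done.

Besides the shell and the picture viewer there is one more tool, called after "Emit:" by a JSON object that holds its "fn" and its "kwargs". drive_tool: Moves the arm, as the interface text tells. Shifts and turns lie within -1 to 1; 1 stands for 150 mm of shift or 90 degrees of turn. Its arguments: {"type":"object","properties":{"motion":{"type":"array","items":{"type":"array","items":{"type":"number","minimum":-1,"maximum":1}}},"newtons":{"type":"number"}},"required":["motion"]}

```bash
ls; mkdir -p pics; cat > h.py <<'E'
import numpy as np, cv2
from station import telemetry, vision, ticket
def S(): return telemetry.read_state()
def cam(name):
    s=S(); d=vision.snapshot(name)
    if 'view' in d: V=np.array(d['view'])
    else:
        T=np.eye(4); T[:3,:3]=np.array(s['tcp_rot']); T[:3,3]=s['ee_pos']
        V=np.linalg.inv(T@np.array(d['mount']))
    return dict(img=np.array(d['frame']),K=np.array(d['K']),V=V,keys=[k for k in d])
def ray(c,uv):
    K=c['K']; p=np.linalg.solve(K,[uv[0],uv[1],1.]); d=np.array([p[0],-p[1],-p[2]])
    R=c['V'][:3,:3]; t=c['V'][:3,3]; o=-R.T@t; d=R.T@d
    return o,d/np.linalg.norm(d)
def onz(c,uv,z):
    o,d=ray(c,uv); return o+d*(z-o[2])/d[2]
def tri(*cr):
    A=0;b=0
    for c,uv in cr:
        o,d=ray(c,uv); P=np.eye(3)-np.outer(d,d); A=A+P; b=b+P@o
    return np.linalg.solve(A,b)
def proj(c,p):
    q=c['V'][:3,:3]@np.array(p)+c['V'][:3,3]; q=c['K']@[q[0],-q[1],-q[2]]; return q[:2]/q[2]
def save(c,n): cv2.imwrite(f'pics/{n}.png',c['img'][:,:,::-1])
E
cat > a.py <<'E'
from h import *
s=S(); print({k:np.round(v,3).tolist() for k,v in s.items()})
L=['post_foot','plunger_top','pad_top','collar62','collar54','collar46','collar38']
C={}
for n in ['scene','side','wrist']:
    c=cam(n); C[n]=c; save(c,n+'0'); print(n,c['keys'],np.round(c['K'],1).tolist(),np.round(ray(c,(320,200)),2).tolist())
    for l in L:
        r=vision.mark_of(n,l)
        print(n,l,[(np.round(x['at'],1).tolist(),round(x['p'],2)) for x in r[:3]])
E
python3 a.py
```

```text
pics
{'time': 0.0, 'joint_positions': [-2.378, 23.947, -0.592, 92.486, 0.269, 63.638, -3.036], 'qvel': [0.007, 0.104, -0.065, -0.055, 0.109, 0.028, 0.108], 'joint_torque': [0.004, -85.126, 0.64, -42.599, -0.049, 0.019, 0.0], 'ee_pos': [0.625, 0.0, 0.213], 'tcp_rot': [[-0.0, 1.0, -0.001], [1.0, 0.0, -0.0], [-0.0, -0.001, -1.0]], 'ft_force': [-0.313, -1.532, -0.522], 'wrist_torque': [0.06, 0.017, 0.081], 'grasp_force': 0.0, 'opening': 0.094}
scene ['frame', 'K', 'view'] [[374.3, 0.0, 323.3], [0.0, 374.3, 198.7], [0.0, 0.0, 1.0]] [[1.07, 0.66, 0.66], [-0.54, -0.65, -0.53]]
scene post_foot [([259.0, 252.7], 0.88), ([305.0, 242.9], 0.66)]
scene plunger_top [([309.2, 245.3], 0.72)]
scene pad_top [([337.8, 225.4], 0.94)]
scene collar62 [([435.4, 259.1], 0.67), ([299.3, 181.3], 0.58), ([285.4, 198.5], 0.37)]
scene collar54 [([435.4, 259.1], 0.67), ([299.3, 181.3], 0.58), ([285.4, 198.5], 0.37)]
scene collar46 [([435.4, 259.1], 0.67), ([299.3, 181.3], 0.58), ([285.4, 198.5], 0.37)]
scene collar38 [([435.4, 259.1], 0.67), ([299.3, 181.3], 0.58), ([285.4, 198.5], 0.37)]
side ['frame', 'K', 'vie
[... 225 characters left out ...]
 [([312.1, 229.1], 0.91)]
side collar62 [([321.5, 320.6], 0.96), ([250.2, 179.8], 0.49), ([356.4, 158.9], 0.19)]
side collar54 [([321.5, 320.6], 0.96), ([250.2, 179.8], 0.49), ([356.4, 158.9], 0.19)]
side collar46 [([321.5, 320.6], 0.96), ([250.2, 179.8], 0.49), ([356.4, 158.9], 0.19)]
side collar38 [([321.5, 320.6], 0.96), ([250.2, 179.8], 0.49), ([356.4, 158.9], 0.19)]
wrist ['frame', 'K', 'mount'] [[343.6, 0.0, 318.2], [0.0, 343.6, 193.4], [0.0, 0.0, 1.0]] [[0.63, 0.07, 0.38], [0.01, -0.26, -0.97]]
wrist post_foot [([378.6, 211.6], 0.55)]
wrist plunger_top [([362.4, 26.1], 0.71)]
wrist pad_top [([170.3, 170.3], 0.82)]
wrist collar62 []
wrist collar54 []
wrist collar46 []
wrist collar38 []
```

View pics/scene0.png

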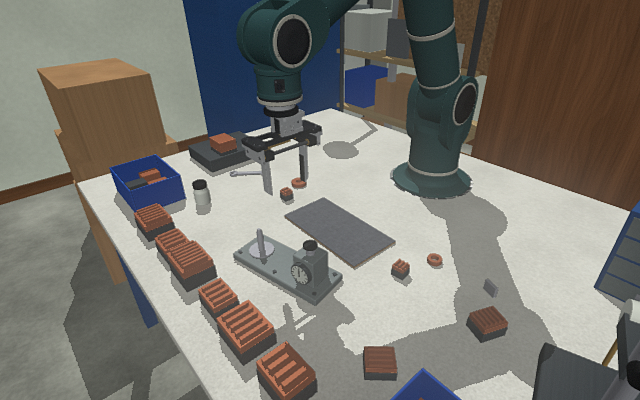

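View pics/side0.png

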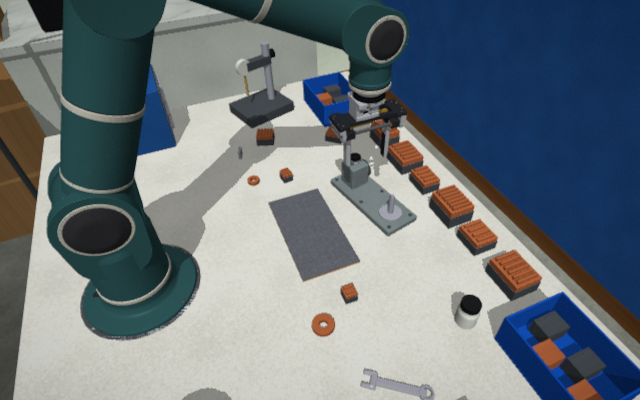

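```bash
cat > b.py <<'E'
from h import *
a=cam('scene'); b=cam('side'); w=cam('wrist')
print('foot',tri((a,(259,252.7)),(b,(387.5,210.5))),onz(a,(259,252.7),.024),onz(b,(387.5,210.5),.024),onz(w,(378.6,211.6),.024))
print('plg',tri((a,(309.2,245.3)),(b,(356.8,159.1))),onz(a,(309.2,245.3),.121),onz(b,(356.8,159.1),.121),onz(w,(362.4,26.1),.121))
print('pad',tri((a,(337.8,225.4)),(b,(312.1,229.1))),onz(a,(337.8,225.4),.008),onz(b,(312.1,229.1),.008),onz(w,(170.3,170.3),.008))
for uv in [(435.4,259.1),(299.3,181.3),(285.4,198.5)]: print('sc',uv,onz(a,uv,.007),proj(b,onz(a,uv,.007)))
for uv in [(321.5,320.6),(250.2,179.8)]: print('sd',uv,onz(b,uv,.007),proj(a,onz(b,uv,.007)))
E
python3 b.py
```

```text
foot [ 0.69585088 -0.03603937  0.01858279] [ 0.7047382  -0.03403957  0.024     ] [ 0.68661765 -0.03742957  0.024     ] [ 0.69323417 -0.0402987   0.024     ]
plg [0.65717825 0.11648861 0.11234727] [0.66113773 0.12625863 0.121     ] [0.65430248 0.10478621 0.121     ] [0.65803352 0.1257804  0.121     ]
pad [ 0.46115419 -0.00065827  0.01064456] [ 0.45378332 -0.00191042  0.008     ] [ 0.46546488 -0.00182358  0.008     ] [0.462957   0.00262084 0.008     ]
sc (435.4, 259.1) [0.36606581 0.27682405 0.007     ] [251.59963654 180.11251814]
sc (299.3, 181.3) [ 0.37219389 -0.29321457  0.007     ] [320.82064052 327.16977506]
sc (285.4, 198.5) [ 0.47841698 -0.23111349  0.007     ] [350.97989811 290.46094265]
sd (321.5, 320.6) [ 0.38005089 -0.27829045  0.007     ] [300.12307718 183.53597035]
sd (250.2, 179.8) [0.36235585 0.28019324 0.007     ] [437.34387975 259.10881373]
```

The scene view shows the post at (262,245), the plunger cap at (309,244), the board at (340,230), and collars at (435,260) and (299,183), each with an electrode beside it. The side view shows the same two collars at (253,180) and (323,324). I'll move over the plunger first and check it with the wrist camera.

Emit:
{"fn": "drive_tool", "kwargs": {"motion": [[0.24, 0.06, 0, 0, 0, 0, 0], [0.5, 0.13, 0, 0, 0, 0, 0], [0.75, 0.2, 0, 0, 0, 0, 0], [0.75, 0.2, 0, 0, 0, 0, 0], [0.75, 0.2, 0, 0, 0, 0, 0]], "newtons": 20}}

```text
time: 1.98
ee_pos: [0.6549, 0.1118, 0.2133]
tcp_rot: [[0.0, 1.0, -0.0], [1.0, -0.0, -0.001], [-0.001, -0.0, -1.0]]
ft_force: [0.6, -0.6, -0.5]
opening: 0.0477
grasp_force: 0.0
```

```bash
cat > c.py <<'E'
from h import *
import sys
n=sys.argv[1]; L=sys.argv[2:]
w=cam('wrist'); save(w,n); s=S(); print(s['time'],np.round(s['ee_pos'],4),np.round(s['tcp_rot'],3).tolist())
Z=dict(post_foot=.024,plunger_top=.121,pad_top=.008)
for l in L:
    for x in vision.mark_of('wrist',l)[:4]: print(l,np.round(x['at'],1),round(x['p'],2),np.round(onz(w,x['at'],Z.get(l,.007)),4))
E
python3 c.py w1 plunger_top post_foot pad_top collar62
```

```text
2.025 [0.6549 0.1114 0.2134] [[0.001, 1.0, -0.0], [1.0, -0.001, -0.001], [-0.001, -0.0, -1.0]]
plunger_top [317.5 184.1] 0.91 [0.6563 0.1236 0.121 ]
post_foot [350.8 303.1] 0.91 [ 0.6952 -0.0407  0.024 ]
post_foot [321.9 180.9] 0.69 [0.6609 0.1058 0.024 ]
pad_top [152.7 262.6] 0.8 [0.4605 0.0034 0.008 ]
collar62 [33.7  8.3] 0.96 [0.3733 0.2779 0.007 ]
```

View pics/w1.png

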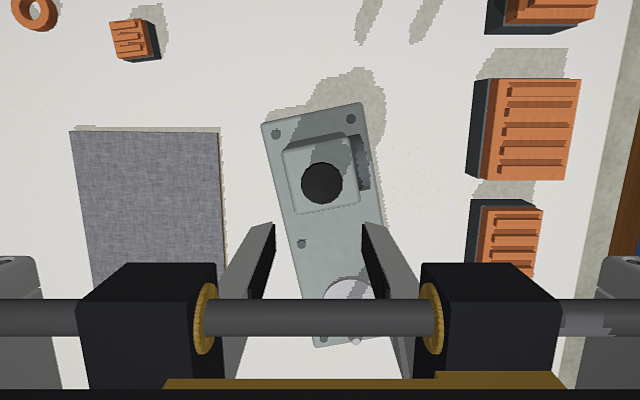

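The wrist view shows the cap at (322,183), which puts the plunger at about (0.657, 0.124). Pressing now.

Emit:
{"fn": "drive_tool", "kwargs": {"motion": [[0.08, 0.015, 0, 0, 0, 0, 0], [0.08, 0.015, 0.25, 0, 0, 0, 0], [0.08, 0.015, 0.5, 0, 0, 0, 0], [0.08, 0.015, 0.6, 0, 0, 0, 0], [0.08, 0.015, 0.67, 0, 0, 0, 0]]}}

```text
time: 2.85
ee_pos: [0.6568, 0.1253, 0.1134]
tcp_rot: [[-0.0, 1.0, -0.001], [1.0, 0.0, 0.0], [0.0, -0.001, -1.0]]
ft_force: [-22.0, -1.2, 84.9]
opening: 0.0004
grasp_force: 44.5
```

Emit:
{"fn": "drive_tool", "kwargs": {"motion": [[0, 0, 0.005, 0, 0, 0, 0], [0, 0, 0.01, 0, 0, 0, 0]]}}

```text
time: 3.1
ee_pos: [0.6572, 0.1254, 0.114]
tcp_rot: [[-0.0, 1.0, 0.0], [1.0, 0.0, 0.001], [0.001, 0.0, -1.0]]
ft_force: [-16.8, -1.4, 31.3]
opening: 0.0005
grasp_force: 15.7
```

Emit:
{"fn": "drive_tool", "kwargs": {"motion": [[0, 0, 0, 0, 0, 0, 0], [0, 0, 0, 0, 0, 0, 0], [0, 0, 0, 0, 0, 0, 0], [0, 0, 0, 0, 0, 0, 0], [0, 0, 0, 0, 0, 0, 0]]}}

```text
time: 3.72
ee_pos: [0.6572, 0.1254, 0.1141]
tcp_rot: [[-0.0, 1.0, 0.0], [1.0, 0.0, 0.001], [0.001, 0.0, -1.0]]
ft_force: [-15.5, -1.5, 26.2]
opening: 0.0002
grasp_force: 13.2
```

Emit:
{"fn": "drive_tool", "kwargs": {"motion": [[0, 0, 0, 0, 0, 0, 0], [0, 0, 0, 0, 0, 0, 0], [0, 0, 0, 0, 0, 0, 0], [0, 0, 0, 0, 0, 0, 0], [0, 0, 0, 0, 0, 0, 0]]}}

```text
time: 4.35
ee_pos: [0.6572, 0.1254, 0.1141]
tcp_rot: [[-0.0, 1.0, 0.0], [1.0, 0.0, 0.001], [0.001, 0.0, -1.0]]
ft_force: [-14.7, -1.6, 26.4]
opening: 0.0003
grasp_force: 13.2
```

Emit:
{"fn": "drive_tool", "kwargs": {"motion": [[0, 0, -0.1, 0, 0, 0, 0], [0, 0, -0.25, 0, 0, 0, 1], [-0.25, -0.25, -0.6, 0, 0, 0, 1], [-0.25, -0.65, -0.8, 0, 0, 0, 1], [-0.25, -0.9, -0.8, 0, 0, 0, 1]]}}

```text
time: 4.97
ee_pos: [0.5219, 0.087, 0.2342]
tcp_rot: [[0.001, 1.0, 0.004], [1.0, -0.001, 0.001], [0.001, 0.004, -1.0]]
ft_force: [-0.5, -0.5, -0.1]
opening: 0.0371
grasp_force: 0.0
```

```bash
python3 c.py w2 plunger_top post_foot pad_top collar62
```

```text
5.025 [0.5169 0.0872 0.2342] [[-0.001, 1.0, 0.002], [1.0, 0.001, 0.0], [0.0, 0.002, -1.0]]
plunger_top [478.9 146.5] 0.79 [0.6572 0.1259 0.121 ]
pad_top [265.8 237.3] 0.71 [0.4605 0.0028 0.008 ]
```

View pics/w2.png

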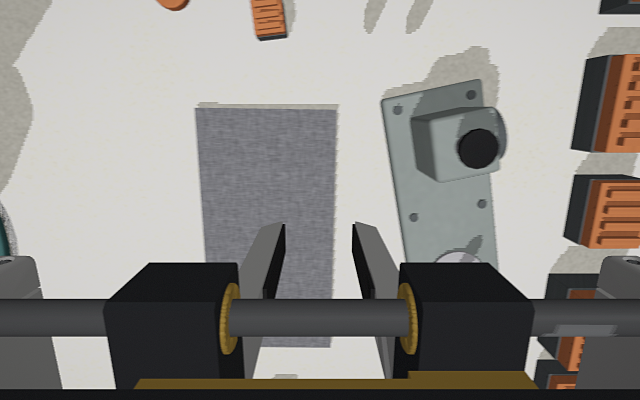

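The wrist view shows the board spanning about (197–338, 105–345) and the cap at (478,148). I'll go on to the left collar and re-check with the scene and side cameras.

Emit:
{"fn": "drive_tool", "kwargs": {"motion": [[0.2, -0.2, 0, 0, 0, 0, 1], [0.5, -0.5, 0, 0, 0, 0, 1], [0.7, -0.75, 0, 0, 0, 0, 1], [0.7, -0.75, 0, 0, 0, 0, 1], [0.7, -0.75, 0, 0, 0, 0, 1]]}}

```text
time: 5.85
ee_pos: [0.4108, 0.192, 0.2314]
tcp_rot: [[0.0, 1.0, -0.0], [1.0, -0.0, -0.0], [-0.0, -0.0, -1.0]]
ft_force: [-0.1, 0.3, 0.2]
opening: 0.0939
grasp_force: 0.0
```

```bash
cat > d.py <<'E'
from h import *
import sys
w=cam('wrist'); 
def tr(c,n,l,z):
    for x in vision.trace(n,l)[:4]:
        m=np.array(x['mask']).astype(np.uint8); cs,_=cv2.findContours(m,cv2.RETR_EXTERNAL,cv2.CHAIN_APPROX_NONE)
        if not cs: continue
        k=max(cs,key=cv2.contourArea)
        if len(k)<6: continue
        # top-face plane backprojection of outline, enclosing circle
        P=np.array([onz(c,p[0],z)[:2] for p in k],np.float32)*1000
        (cx,cy),r=cv2.minEnclosingCircle(P)
        print(n,l,round(x['p'],2),np.round(x['rect']).tolist(),'centre',round(cx,1),round(cy,1),'diam',round(2*r,1))
print(np.round(S()['ee_pos'],4)); save(w,sys.argv[1])
tr(w,'wrist','collar62',.012); tr(w,'wrist','electrode_a',.03)
for n in sys.argv[2:]:
    c=cam(n); save(c,sys.argv[1]+n); tr(c,n,'collar62',.012)
E
python3 d.py w3 scene side; python3 - <<'E'
import cv2,numpy as np
a=cv2.imread('pics/w3.png');b=cv2.imread('pics/w3scene.png');c=cv2.imread('pics/w3side.png')
m=np.vstack([np.hstack([b[100:350,150:550],c[130:380,100:500]]),np.hstack([cv2.resize(a,(400,250)),cv2.resize(a[:100],(400,250))])])
cv2.imwrite('pics/m3.png',m)
E
```

```text
[0.4108 0.1916 0.2313]
wrist collar62 0.97 [281.0, 93.0, 35.0, 35.0] centre 374.6 276.1 diam 40.8
wrist electrode_a 0.64 [609.0, 15.0, 63.0, 26.0] centre 697.8 363.8 diam 60.3
wrist electrode_a 0.56 [376.0, 123.0, 39.0, 40.0] centre 473.4 246.8 diam 45.4
scene collar62 0.74 [437.0, 259.0, 15.0, 14.0] centre 374.3 276.1 diam 50.3
scene collar62 0.64 [298.0, 182.0, 14.0, 11.0] centre 381.0 -283.3 diam 73.9
side collar62 0.69 [321.0, 326.0, 26.0, 28.0] centre 374.4 -290.8 diam 61.8
side collar62 0.59 [256.0, 180.0, 14.0, 13.0] centre 369.6 264.5 diam 53.9
```

View pics/m3.png

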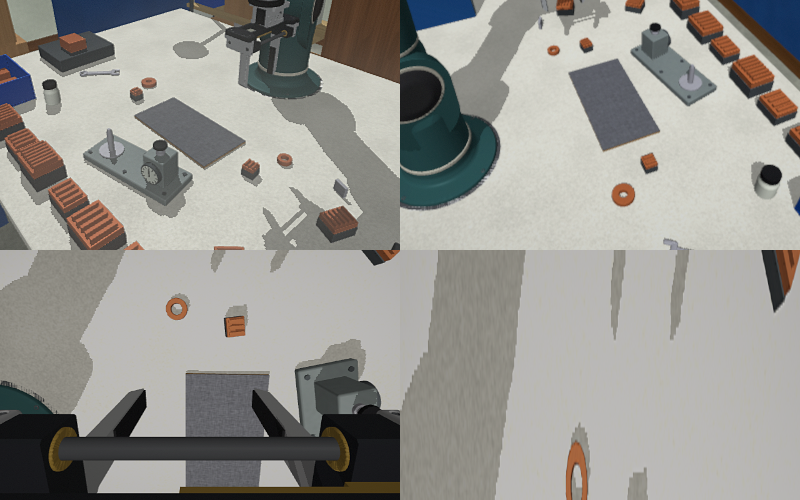

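The montage shows exactly two collars: a small one (wrist view, about 40 mm across, so 38) at (0.375, 0.276), and a big one on the right near (0.376, -0.288). The big one goes on first.

Emit:
{"fn": "drive_tool", "kwargs": {"motion": [[-0.3, 0, 0, 0, 0, 0, 1], [-0.65, 0, 0, 0, 0, 0, 1], [-1, 0, 0, 0, 0, 0, 1]]}}

```text
time: 6.58
ee_pos: [0.4096, 0.0403, 0.2315]
tcp_rot: [[-0.0, 1.0, 0.0], [1.0, 0.0, 0.0], [0.0, 0.0, -1.0]]
ft_force: [0.3, 0.3, -0.6]
opening: 0.0944
grasp_force: 0.0
```

Emit:
{"fn": "drive_tool", "kwargs": {"motion": [[-0.35, 0, 0, 0, 0, 0, 1], [-0.7, 0, 0, 0, 0, 0, 1], [-1, 0, 0, 0, 0, 0, 1]]}}

```text
time: 6.95
ee_pos: [0.4095, -0.1101, 0.2317]
tcp_rot: [[0.001, 1.0, 0.0], [1.0, -0.001, -0.0], [-0.0, 0.0, -1.0]]
ft_force: [-0.3, 0.8, 0.0]
opening: 0.0941
grasp_force: 0.0
```

Emit:
{"fn": "drive_tool", "kwargs": {"motion": [[-0.35, 0, 0, 0, 0, 0, 1], [-0.7, 0, 0, 0, 0, 0, 1], [-1, 0, 0, 0, 0, 0, 1]]}}

```text
time: 7.32
ee_pos: [0.4094, -0.2602, 0.2316]
tcp_rot: [[0.001, 1.0, 0.0], [1.0, -0.001, -0.0], [-0.0, 0.0, -1.0]]
ft_force: [0.5, 1.2, -0.3]
opening: 0.0939
grasp_force: 0.0
```

Emit:
{"fn": "drive_tool", "kwargs": {"motion": [[-0.3, -0.1, 0, 0, 0, 0, 1], [-0.6, -0.15, 0, 0, 0, 0, 1], [-0.65, -0.15, 0, 0, 0, 0, 1], [-0.65, -0.15, 0, 0, 0, 0, 1]]}}

```text
time: 7.82
ee_pos: [0.3872, -0.3555, 0.2312]
tcp_rot: [[0.001, 1.0, -0.001], [1.0, -0.001, 0.0], [0.0, -0.001, -1.0]]
ft_force: [-0.2, 0.8, 0.5]
opening: 0.0939
grasp_force: 0.0
```

```bash
python3 d.py w4; python3 c.py w4b collar62
```

```text
[ 0.3875 -0.3548  0.2313]
wrist collar62 0.57 [310.0, 111.0, 51.0, 48.0] centre 380.9 -288.2 diam 55.9
8.025 [ 0.3877 -0.3545  0.2315] [[-0.001, 1.0, 0.0], [1.0, 0.001, 0.0], [0.0, 0.0, -1.0]]
collar62 [308.4 114.8] 0.93 [ 0.3787 -0.292   0.007 ]
```

View pics/w4.png

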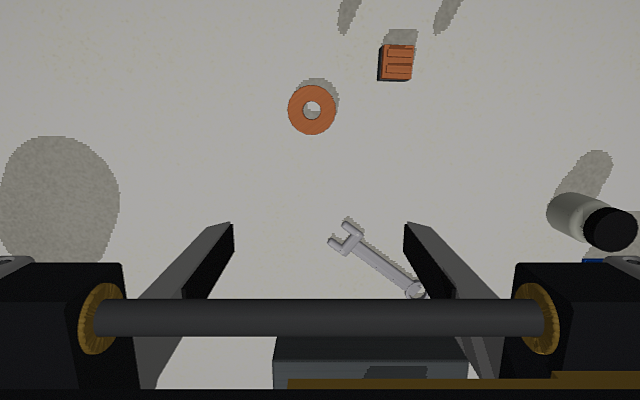

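The big collar shows at (312,110), about 56 mm across, so it is the 54. I'll fit it more precisely with a silhouette model.

```bash
cat > fit.py <<'E'
from h import *
from scipy.optimize import least_squares
def copper(img):
    h=cv2.cvtColor(img,cv2.COLOR_RGB2HSV); return cv2.morphologyEx(cv2.inRange(h,(4,90,60),(18,255,255)),cv2.MORPH_OPEN,np.ones((3,3),np.uint8))
def sil(c,x,y,z0,D):
    t=np.linspace(0,2*np.pi,60,endpoint=False)
    P=[proj(c,(x+D/2*np.cos(a),y+D/2*np.sin(a),z)) for a in t for z in (z0,z0+.014)]
    return cv2.convexHull(np.array(P,np.float32))[:,0]
def cen(h):
    m=cv2.moments(h.reshape(-1,1,2).astype(np.float32)); return np.array([m['m10'],m['m01']])/m['m00'],m['m00']
def fit(c,guess,z0,D,verbose=True):
    m=copper(c['img']); g=cen(sil(c,*guess,z0,D))[0]
    cs,_=cv2.findContours(m,cv2.RETR_EXTERNAL,cv2.CHAIN_APPROX_NONE)
    cs=[k for k in cs if cv2.contourArea(k)>30]
    k=min(cs,key=lambda k:np.linalg.norm(cen(k)[0]-g))
    hull=cv2.convexHull(k); uc,A=cen(hull)
    r=least_squares(lambda q:cen(sil(c,*q,z0,D))[0]-uc,guess,x_scale=.01)
    As=cen(sil(c,*r.x,z0,D))[1]
    # pixel contour runs through pixel centres: grow by half perimeter
    A+=cv2.arcLength(hull,True)/2
    print('fit xy mm',np.round(r.x*1000,1),'D est',round(1000*D*np.sqrt(A/As),1),'px',np.round(uc,1))
    return r.x
E
python3 - <<'E'
from fit import *
c=cam('wrist'); fit(c,(.381,-.288),0,.054)
w=cam('side'); fit(w,(.381,-.288),0,.054); fit(w,(.3745,.276),0,.038)
w=cam('scene'); fit(w,(.381,-.288),0,.054); fit(w,(.3745,.276),0,.038)
E
```

```text
fit xy mm [ 381.5 -287.5] D est 53.2 px [310.7 110.1]
fit xy mm [ 379.5 -288.5] D est 51.5 px [323.  324.5]
fit xy mm [370.7 275.6] D est 33.8 px [253.1 180. ]
fit xy mm [ 379.3 -290.1] D est 50.0 px [298.3 182.3]
fit xy mm [368.5 275.6] D est 33.4 px [434.5 259.3]
```

Emit:
{"fn": "drive_tool", "kwargs": {"motion": [[0.22, -0.02, 0.25, 0, 0, 0, 1], [0.445, -0.04, 0.6, 0, 0, 0, 1], [0.445, -0.04, 0.8, 0, 0, 0, 1], [0.445, -0.04, 0.8, 0, 0, 0, 1]]}}

```text
time: 8.72
ee_pos: [0.3804, -0.288, 0.1103]
tcp_rot: [[-0.0, 1.0, -0.003], [1.0, 0.0, 0.001], [0.001, -0.003, -1.0]]
ft_force: [-1.4, -1.8, 0.7]
opening: 0.094
grasp_force: 0.0
```

```bash
python3 - <<'E'
from fit import *
c=cam('wrist'); save(c,'w5'); print(S()['time'],np.round(S()['ee_pos'],4)); fit(c,(.381,-.288),0,.054)
E
```

```text
8.775 [ 0.3811 -0.2889  0.1117]
fit xy mm [ 381.5 -287.7] D est 52.7 px [317.5 195.3]
```

View pics/w5.png

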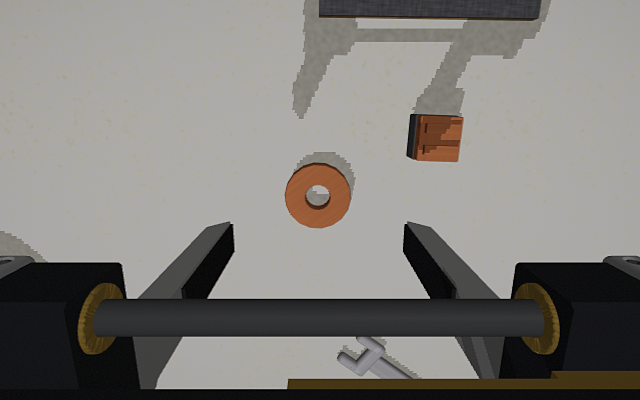

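The collar sits at (317,195), centred between the fingers and clear of the electrode. Going down to grasp it.

Emit:
{"fn": "drive_tool", "kwargs": {"motion": [[0, 0, 0.3, 0, 0, 0, 1], [0.005, 0, 0.55, 0, 0, 0, 1], [0.005, 0, 0.665, 0, 0, 0, 1], [0.005, 0, 0.665, 0, 0, 0, 0.3], [0.005, 0, 0.665, 0, 0, 0, 0.3]], "newtons": 40}}

```text
time: 9.4
ee_pos: [0.382, -0.2887, 0.0131]
tcp_rot: [[0.0, 1.0, 0.002], [1.0, -0.0, -0.001], [-0.001, 0.002, -1.0]]
ft_force: [-0.6, -0.2, 0.6]
opening: 0.0774
grasp_force: 0.0
```

Emit:
{"fn": "drive_tool", "kwargs": {"motion": [[0, 0, 0, 0, 0, 0, 0.3], [0, 0, 0, 0, 0, 0, 0.3], [0, 0, 0, 0, 0, 0, 0.3]]}}

```text
time: 9.78
ee_pos: [0.3812, -0.288, 0.0121]
tcp_rot: [[0.0, 1.0, 0.0], [1.0, -0.0, -0.0], [-0.0, 0.0, -1.0]]
ft_force: [-2.4, 0.8, 9.4]
opening: 0.0519
grasp_force: 40.0
```

Emit:
{"fn": "drive_tool", "kwargs": {"motion": [[0, 0, -0.3, 0, 0, 0, 0.3], [0, 0.05, -0.7, 0, 0, 0, 0.3], [0.1, 0.3, -1, 0, 0, 0, 0.3], [0.3, 0.6, -1, 0, 0, 0, 0.3], [0.5, 0.9, -1, 0, 0, 0, 0.3]]}}

```text
time: 10.4
ee_pos: [0.5176, -0.212, 0.1624]
tcp_rot: [[0.0, 1.0, 0.001], [1.0, -0.0, -0.0], [-0.0, 0.001, -1.0]]
ft_force: [-0.1, -0.5, -1.9]
opening: 0.0518
grasp_force: 40.0
```

Emit:
{"fn": "drive_tool", "kwargs": {"motion": [[0.2, 0.3, 0, 0, 0, 0, 0.3], [0.4, 0.6, 0, 0, 0, 0, 0.3], [0.6, 0.95, 0, 0, 0, 0, 0.3], [0.6, 1, 0, 0, 0, 0, 0.3], [0.6, 1, 0, 0, 0, 0, 0.3]]}}

```text
time: 11.02
ee_pos: [0.6658, -0.1234, 0.161]
tcp_rot: [[0.0, 1.0, -0.001], [1.0, -0.0, -0.0], [-0.0, -0.001, -1.0]]
ft_force: [0.4, -1.6, -1.8]
opening: 0.0517
grasp_force: 40.0
```

```bash
python3 - <<'E'
from fit import *
s=S();print(s['time'],np.round(s['ee_pos'],4),s['opening'],s['grasp_force'])
c=cam('wrist'); save(c,'w6');
for l in ('post_foot','plunger_top'):
  for x in vision.mark_of('wrist',l)[:2]: print(l,np.round(x['at'],1),round(x['p'],2),np.round(onz(c,x['at'],.024 if l[1]=='o' else .121),4))
p=np.array(s['ee_pos']); fit(c,(p[0],p[1]),p[2]-.012,.054)
E
```

```text
11.025 [ 0.6658 -0.1234  0.161 ] 0.05169228565445988 39.99904811382294
post_foot [350.2  94.7] 0.88 [ 0.6953 -0.0426  0.024 ]
fit xy mm [ 667.6 -122.9] D est 52.6 px [317.9 239.2]
```

View pics/w6.png

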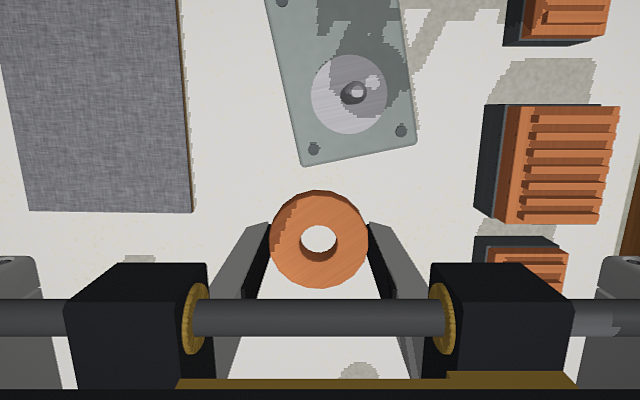

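The wrist view shows the held collar at (318,240), the seat centre at about (350,94) and the post tip near (356,91). I'll move beside the post at tip height and measure one against the other.

Emit:
{"fn": "drive_tool", "kwargs": {"motion": [[0.1, 0.1, 0.15, 0, 0, 0, 0.3], [0.18, 0.19, 0.3, 0, 0, 0, 0.3], [0.18, 0.19, 0.39, 0, 0, 0, 0.3], [0.18, 0.19, 0.39, 0, 0, 0, 0.3], [0.18, 0.19, 0.39, 0, 0, 0, 0.3]]}}

```text
time: 11.8
ee_pos: [0.6946, -0.0971, 0.1043]
tcp_rot: [[0.001, 1.0, 0.001], [1.0, -0.001, -0.0], [-0.0, 0.001, -1.0]]
ft_force: [1.3, -0.1, -1.6]
opening: 0.0518
grasp_force: 40.0
```

```bash
python3 - <<'E'
from fit import *
s=S();print(s['time'],np.round(s['ee_pos'],4),s['opening'],s['grasp_force'])
c=cam('wrist'); save(c,'w7');
for l in ('post_foot','plunger_top'):
  for x in vision.mark_of('wrist',l)[:2]: print(l,np.round(x['at'],1),round(x['p'],2),np.round(onz(c,x['at'],.024 if l[1]=='o' else .121),4))
p=np.array(s['ee_pos']); fit(c,(p[0],p[1]),p[2]-.012,.054)
for q in [(.6953,-.0426,.024),(.6953,-.0426,.09)]: print(proj(c,q))
cv2.imwrite('pics/w7c.png',cv2.resize(c['img'][60:260,220:420,::-1],(600,600),interpolation=cv2.INTER_CUBIC))
E
```

```text
11.8 [ 0.6946 -0.0971  0.1043] 0.05175109086091738 39.99923765659332
post_foot [314.7 128.4] 0.83 [ 0.6942 -0.0417  0.024 ]
fit xy mm [696.4 -96.6] D est 52.6 px [317.9 239.2]
[316.20884827 129.69118429]
[315.79229394 137.24369338]
```

View pics/w7c.png

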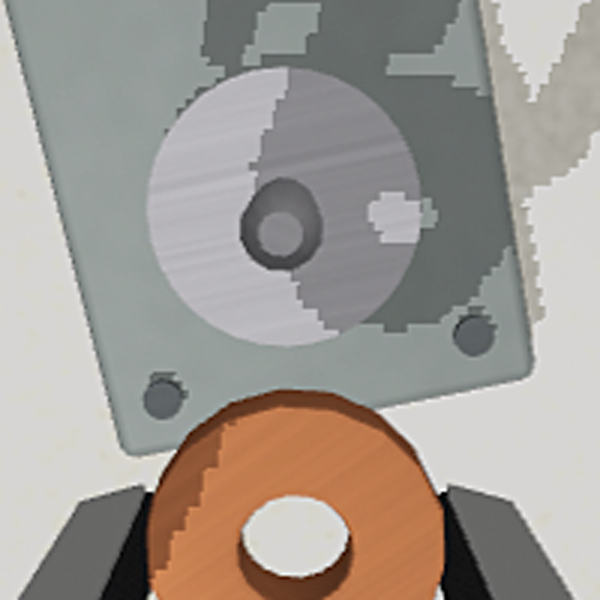

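The crop shows the tip at crop (281,233), seat centre at (283,206) and bore at (296,540). The target TCP is about (0.6924, -0.0430).

Emit:
{"fn": "drive_tool", "kwargs": {"motion": [[0, 0, -0.08, 0, 0, 0, 0.3], [0.15, -0.005, -0.08, 0, 0, 0, 0.3], [0.36, -0.015, -0.08, 0, 0, 0, 0.3], [0.36, -0.015, -0.08, 0, 0, 0, 0.3], [0.36, -0.015, -0.08, 0, 0, 0, 0.3]]}}

```text
time: 12.58
ee_pos: [0.6925, -0.0416, 0.1155]
tcp_rot: [[-0.001, 1.0, 0.0], [1.0, 0.001, -0.0], [-0.0, 0.0, -1.0]]
ft_force: [-0.1, -0.0, -1.7]
opening: 0.052
grasp_force: 40.0
```

Emit:
{"fn": "drive_tool", "kwargs": {"motion": [[0, 0, 0, 0, 0, 0, 0.3], [0, 0, 0, 0, 0, 0, 0.3]]}}

```text
time: 12.82
ee_pos: [0.6924, -0.0426, 0.1152]
tcp_rot: [[0.001, 1.0, -0.0], [1.0, -0.001, -0.0], [-0.0, -0.0, -1.0]]
ft_force: [-0.5, -0.2, -1.8]
opening: 0.0525
grasp_force: 40.0
```

```bash
python3 - <<'E'
from fit import *
s=S();print(s['time'],np.round(s['ee_pos'],4),s['opening'])
c=cam('wrist'); p=np.array(s['ee_pos']); fit(c,(p[0],p[1]),p[2]-.012,.054)
cv2.imwrite('pics/w8c.png',cv2.resize(c['img'][160:320,240:400,::-1],(600,600),interpolation=cv2.INTER_CUBIC))
for q in [(p[0]+.0018,p[1]+.0005,p[2]+.002),(p[0]+.0018,p[1]+.0005,p[2]-.012),(.6942,-.0425,.09)]: print((proj(c,q)-[240,160])*3.75)
E
```

```text
12.825 [ 0.6924 -0.0426  0.1152] 0.05246885688616527
fit xy mm [694.2 -42.1] D est 52.6 px [317.9 239.2]
[292.71975605 313.12767411]
[292.64839197 277.62769926]
[292.29380948 250.76290304]
```

View pics/w8c.png

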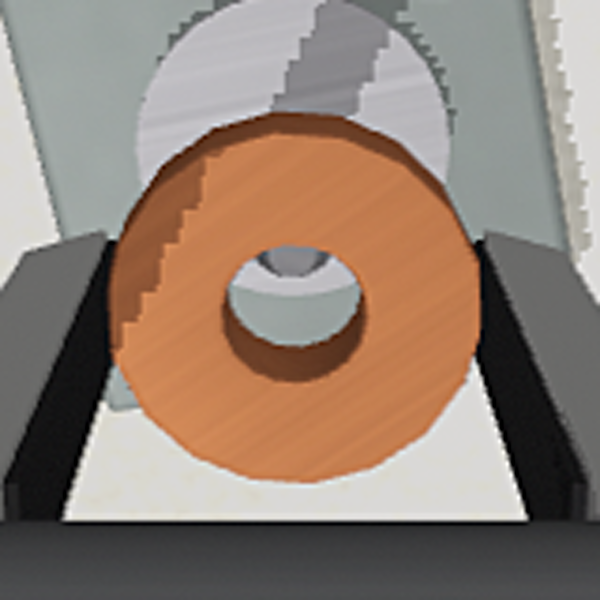

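The tip shows through the bore on the same column (crop x about 294) and its row matches the prediction. Descending.

Emit:
{"fn": "drive_tool", "kwargs": {"motion": [[0, 0, 0.06, 0, 0, 0, 0.3], [0, 0, 0.12, 0, 0, 0, 0.3], [0, 0, 0.18, 0, 0, 0, 0.3], [0, 0, 0.22, 0, 0, 0, 0.3]]}}

```text
time: 13.38
ee_pos: [0.6922, -0.042, 0.0812]
tcp_rot: [[-0.0, 1.0, -0.001], [1.0, 0.0, -0.0], [-0.0, -0.001, -1.0]]
ft_force: [-0.3, -0.5, -2.0]
opening: 0.0522
grasp_force: 40.0
```

Emit:
{"fn": "drive_tool", "kwargs": {"motion": [[0, -0.002, 0.08, 0, 0, 0, 0.3], [0, -0.002, 0.16, 0, 0, 0, 0.3], [0, -0.002, 0.24, 0, 0, 0, 0.3], [0, -0.002, 0.29, 0, 0, 0, 0.3], [0, -0.002, 0.29, 0, 0, 0, 0.3]]}}

```text
time: 14.0
ee_pos: [0.6919, -0.042, 0.038]
tcp_rot: [[0.0, 1.0, -0.001], [1.0, -0.0, -0.0], [-0.0, -0.001, -1.0]]
ft_force: [0.2, -0.5, -1.4]
opening: 0.052
grasp_force: 40.0
```

Emit:
{"fn": "drive_tool", "kwargs": {"motion": [[0, 0, 0.005, 0, 0, 0, 0.3], [0, 0, 0.005, 0, 0, 0, 0.8], [0, 0, 0.005, 0, 0, 0, 0.8], [0, 0, 0, 0, 0, 0, 0.8], [0, 0, -0.1, 0, 0, 0, 0.8]]}}

```text
time: 14.62
ee_pos: [0.6916, -0.042, 0.0535]
tcp_rot: [[0.0, 1.0, -0.002], [1.0, -0.0, -0.0], [-0.0, -0.002, -1.0]]
ft_force: [0.1, 1.0, 0.2]
opening: 0.0749
grasp_force: 0.0
```

Emit:
{"fn": "drive_tool", "kwargs": {"motion": [[0, 0, -0.4, 0, 0, 0, 1], [0, 0, -0.8, 0, 0, 0, 1], [0.15, -0.3, -1, 0, 0, 0, 1], [0.4, -0.6, -1, 0, 0, 0, 1], [0.7, -0.9, -1, 0, 0, 0, 1]]}}

```text
time: 15.25
ee_pos: [0.5568, 0.0627, 0.2052]
tcp_rot: [[0.001, 1.0, 0.002], [1.0, -0.001, 0.0], [0.0, 0.002, -1.0]]
ft_force: [1.6, 0.8, -0.1]
opening: 0.0937
grasp_force: 0.0
```

Emit:
{"fn": "drive_tool", "kwargs": {"motion": [[0.3, -0.3, 0, 0, 0, 0, 1], [0.6, -0.6, 0, 0, 0, 0, 1], [0.9, -0.9, 0, 0, 0, 0, 1], [0.9, -1, 0, 0, 0, 0, 1], [0.9, -1, 0, 0, 0, 0, 1]]}}

```text
time: 15.88
ee_pos: [0.4078, 0.1972, 0.2047]
tcp_rot: [[-0.001, 1.0, 0.001], [1.0, 0.001, 0.001], [0.001, 0.001, -1.0]]
ft_force: [0.8, -0.1, 0.2]
opening: 0.0938
grasp_force: 0.0
```

```bash
python3 - <<'E'
from fit import *
s=S();print(s['time'],np.round(s['ee_pos'],4))
c=cam('wrist'); save(c,'w9'); fit(c,(.374,.276),0,.038)
for n in ('scene','side'):
    c=cam(n); save(c,'s9'+n); print(n); fit(c,(.692,-.042),.024,.054); print(proj(c,(.692,-.042,.024)),proj(c,(.692,-.042,.05)));fit(c,(.374,.276),0,.038)
E
```

```text
15.875 [0.4078 0.1972 0.2047]
fit xy mm [373.5 276.6] D est 36.9 px [282.5  98.1]
scene
fit xy mm [692.5 -43.4] D est 49.7 px [260.7 247.1]
[261.46228244 249.17248638] [260.44811896 241.40775736]
fit xy mm [370.5 285.9] D est 19.4 px [437.4 261.7]
side
fit xy mm [691.4 -43.7] D est 50.4 px [390.3 209.8]
[389.91397561 210.98000887] [390.67294973 204.53233229]
fit xy mm [370.7 275.6] D est 33.8 px [253.1 180. ]
```

Emit:
{"fn": "drive_tool", "kwargs": {"motion": [[0.25, -0.12, 0.2, 0, 0, 0, 0.7], [0.53, -0.235, 0.4, 0, 0, 0, 0.7], [0.53, -0.235, 0.6, 0, 0, 0, 0.7], [0.53, -0.235, 0.6, 0, 0, 0, 0.7], [0.53, -0.235, 0.6, 0, 0, 0, 0.7]]}}

```text
time: 16.65
ee_pos: [0.3739, 0.2762, 0.1146]
tcp_rot: [[0.002, 1.0, 0.001], [1.0, -0.002, 0.0], [0.0, 0.001, -1.0]]
ft_force: [0.8, 0.2, 0.2]
opening: 0.0655
grasp_force: 0.0
```

```bash
python3 - <<'E'
from fit import *
s=S();print(s['time'],np.round(s['ee_pos'],4))
c=cam('wrist'); save(c,'w10'); fit(c,(.374,.276),0,.038)
E
```

```text
16.65 [0.3739 0.2762 0.1146]
fit xy mm [373.3 276.7] D est 36.8 px [315.  193.8]
```

Well placed. Going down to grasp.

Emit:
{"fn": "drive_tool", "kwargs": {"motion": [[0, -0.005, 0.3, 0, 0, 0, 0.7], [0, -0.01, 0.55, 0, 0, 0, 0.7], [0, -0.01, 0.68, 0, 0, 0, 0.7], [0, -0.01, 0.68, 0, 0, 0, 0.2], [0, -0.01, 0.68, 0, 0, 0, 0.2]]}}

```text
time: 17.32
ee_pos: [0.3721, 0.277, 0.013]
tcp_rot: [[0.001, 1.0, 0.001], [1.0, -0.001, 0.001], [0.001, 0.001, -1.0]]
ft_force: [-0.7, -0.5, 0.3]
opening: 0.0492
grasp_force: 0.0
```

Emit:
{"fn": "drive_tool", "kwargs": {"motion": [[0, 0, 0, 0, 0, 0, 0.2], [0, 0, 0, 0, 0, 0, 0.2], [0, 0, 0, 0, 0, 0, 0.2]]}}

```text
time: 17.7
ee_pos: [0.3719, 0.2772, 0.0128]
tcp_rot: [[-0.0, 1.0, 0.001], [1.0, 0.0, 0.001], [0.001, 0.001, -1.0]]
ft_force: [-1.5, -2.1, 11.7]
opening: 0.0367
grasp_force: 40.0
```

Emit:
{"fn": "drive_tool", "kwargs": {"motion": [[0, 0, -0.3, 0, 0, 0, 0.2], [0, 0, -0.7, 0, 0, 0, 0.2], [-0.2, 0.2, -1, 0, 0, 0, 0.2], [-0.45, 0.45, -1, 0, 0, 0, 0.2], [-0.7, 0.7, -1, 0, 0, 0, 0.2]]}}

```text
time: 18.32
ee_pos: [0.4775, 0.1707, 0.1631]
tcp_rot: [[-0.001, 1.0, 0.002], [1.0, 0.001, 0.001], [0.001, 0.002, -1.0]]
ft_force: [-0.3, 0.8, -0.8]
opening: 0.0371
grasp_force: 40.0
```

Emit:
{"fn": "drive_tool", "kwargs": {"motion": [[-0.25, 0.25, 0, 0, 0, 0, 0.2], [-0.5, 0.5, 0, 0, 0, 0, 0.2], [-0.75, 0.75, 0, 0, 0, 0, 0.2], [-1, 0.9, 0, 0, 0, 0, 0.2]]}}

```text
time: 18.82
ee_pos: [0.6125, 0.0203, 0.1621]
tcp_rot: [[0.0, 1.0, 0.001], [1.0, -0.0, 0.0], [0.0, 0.001, -1.0]]
ft_force: [0.2, 0.3, -1.7]
opening: 0.0368
grasp_force: 40.0
```

Emit:
{"fn": "drive_tool", "kwargs": {"motion": [[-0.25, 0.25, 0, 0, 0, 0, 0.2], [-0.6, 0.53, 0, 0, 0, 0, 0.2], [-0.7, 0.53, 0.2, 0, 0, 0, 0.2], [-0.7, 0.53, 0.35, 0, 0, 0, 0.2], [-0.7, 0.53, 0.35, 0, 0, 0, 0.2]]}}

```text
time: 19.45
ee_pos: [0.6897, -0.0833, 0.108]
tcp_rot: [[0.0, 1.0, -0.003], [1.0, -0.0, 0.0], [0.0, -0.003, -1.0]]
ft_force: [-0.3, 0.2, -0.7]
opening: 0.0369
grasp_force: 40.0
```

```bash
python3 - <<'E'
from fit import *
s=S();print(s['time'],np.round(s['ee_pos'],4),s['opening'],s['grasp_force'])
c=cam('wrist'); save(c,'w11'); p=np.array(s['ee_pos']); fit(c,(p[0]+.002,p[1]),p[2]-.0125,.038); fit(c,(.694,-.042),.024,.054)
cv2.imwrite('pics/w11c.png',cv2.resize(c['img'][60:260,220:420,::-1],(600,600),interpolation=cv2.INTER_CUBIC))
E
```

```text
19.45 [ 0.6897 -0.0833  0.108 ] 0.036901615820583954 39.99971888959408
fit xy mm [691.5 -83.4] D est 36.6 px [318.1 240.3]
fit xy mm [691.8 -41.9] D est 53.1 px [318.7 148.6]
```

View pics/w11c.png

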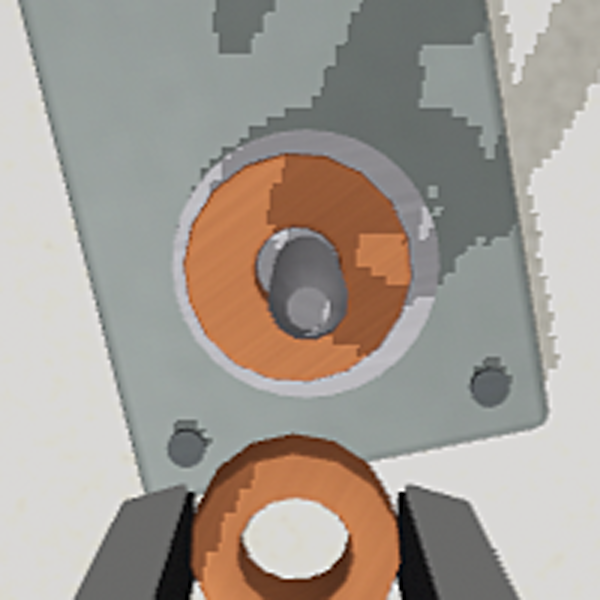

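The 54 is home on the seat (crop (298,267)) around the post tip at crop (308,307), and the 38 is held centred. Moving it over the post.

Emit:
{"fn": "drive_tool", "kwargs": {"motion": [[0, 0, -0.06, 0, 0, 0, 0.2], [0.13, 0.01, -0.06, 0, 0, 0, 0.2], [0.275, 0.017, -0.06, 0, 0, 0, 0.2], [0.275, 0.017, -0.06, 0, 0, 0, 0.2], [0.275, 0.017, -0.06, 0, 0, 0, 0.2]]}}

```text
time: 20.12
ee_pos: [0.6932, -0.0417, 0.1181]
tcp_rot: [[-0.001, 1.0, -0.0], [1.0, 0.001, -0.0], [-0.0, -0.0, -1.0]]
ft_force: [-1.1, -0.4, -1.1]
opening: 0.0369
grasp_force: 40.0
```

Emit:
{"fn": "drive_tool", "kwargs": {"motion": [[0, 0, 0, 0, 0, 0, 0.2], [0, 0, 0, 0, 0, 0, 0.2]]}}

```text
time: 20.38
ee_pos: [0.6932, -0.0426, 0.1181]
tcp_rot: [[0.001, 1.0, -0.0], [1.0, -0.001, -0.0], [-0.0, -0.0, -1.0]]
ft_force: [0.1, 0.2, -0.2]
opening: 0.0373
grasp_force: 40.0
```

Emit:
{"fn": "drive_tool", "kwargs": {"motion": [[0.003, -0.007, 0.06, 0, 0, 0, 0.2], [0.003, -0.007, 0.12, 0, 0, 0, 0.2], [0.003, -0.007, 0.18, 0, 0, 0, 0.2], [0.003, -0.007, 0.22, 0, 0, 0, 0.2]]}}

```text
time: 20.88
ee_pos: [0.6919, -0.0416, 0.0842]
tcp_rot: [[0.0, 1.0, -0.001], [1.0, -0.0, -0.0], [-0.0, -0.001, -1.0]]
ft_force: [0.3, -0.5, -0.6]
opening: 0.0368
grasp_force: 40.0
```

Emit:
{"fn": "drive_tool", "kwargs": {"motion": [[0, 0, 0.08, 0, 0, 0, 0.2], [0, 0, 0.16, 0, 0, 0, 0.2], [0, 0, 0.21, 0, 0, 0, 0.2], [0, 0, 0.21, 0, 0, 0, 0.2]]}}

```text
time: 21.38
ee_pos: [0.6919, -0.0416, 0.0529]
tcp_rot: [[-0.0, 1.0, -0.001], [1.0, 0.0, -0.0], [-0.0, -0.001, -1.0]]
ft_force: [-0.4, -0.5, -1.0]
opening: 0.0372
grasp_force: 40.0
```

Emit:
{"fn": "drive_tool", "kwargs": {"motion": [[0, 0, 0, 0, 0, 0, 0.7], [0, 0, 0, 0, 0, 0, 0.7], [0, 0, -0.05, 0, 0, 0, 0.7], [0, 0, -0.3, 0, 0, 0, 0.7], [0, 0, -0.7, 0, 0, 0, 0.7]]}}

```text
time: 22.0
ee_pos: [0.6913, -0.0415, 0.159]
tcp_rot: [[-0.0, 1.0, -0.003], [1.0, 0.0, -0.0], [-0.0, -0.003, -1.0]]
ft_force: [-0.5, 0.0, 1.2]
opening: 0.0657
grasp_force: 0.0
```

Emit:
{"fn": "drive_tool", "kwargs": {"motion": [[-0.1, 0, 0, 0, 0, 0, 0.7], [-0.3, 0, 0, 0, 0, 0, 0.7], [-0.3, 0, 0, 0, 0, 0, 0.7]]}}

```text
time: 22.38
ee_pos: [0.6918, -0.0898, 0.1589]
tcp_rot: [[0.004, 1.0, -0.0], [1.0, -0.004, -0.001], [-0.001, -0.0, -1.0]]
ft_force: [-0.2, -0.3, -1.1]
opening: 0.0663
grasp_force: 0.0
```

```bash
python3 - <<'E'
from fit import *
s=S();print(s['time'],np.round(s['ee_pos'],4))
c=cam('wrist'); save(c,'w12'); fit(c,(.693,-.042),.024,.054)
d=cam('side'); e=cam('scene')
m=np.hstack([cv2.resize(c['img'][60:260,220:420],(400,400)),cv2.resize(d['img'][150:250,340:440],(400,400),interpolation=cv2.INTER_CUBIC)])
cv2.imwrite('pics/m12.png',m[:,:,::-1])
E
```

```text
22.375 [ 0.6918 -0.0898  0.1589]
fit xy mm [692. -42.] D est 53.2 px [315.8 133.9]
```

View pics/m12.png

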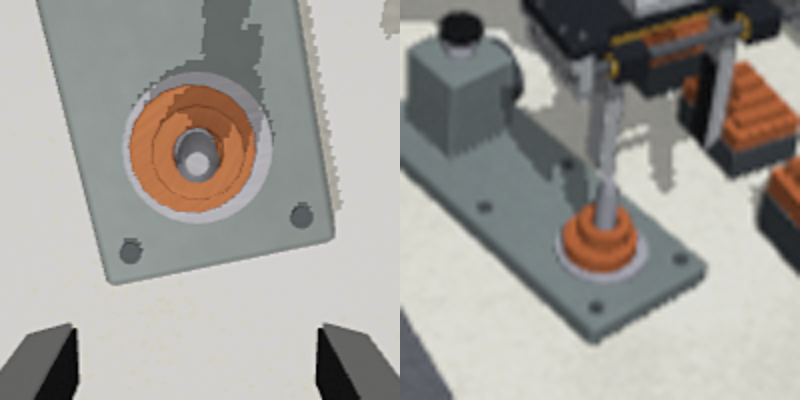

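Both collars are home: the wrist half shows them concentric at (195,155) and the side half shows the stack at (600,240). Now the second plunger stroke.

Emit:
{"fn": "drive_tool", "kwargs": {"motion": [[0.3, -0.05, -0.1, 0, 0, 0, 0], [0.6, -0.1, -0.1, 0, 0, 0, 0], [0.9, -0.15, -0.1, 0, 0, 0, 0], [0.9, -0.15, -0.1, 0, 0, 0, 0]], "newtons": 20}}

```text
time: 23.02
ee_pos: [0.6691, 0.0541, 0.1736]
tcp_rot: [[-0.007, 1.0, -0.001], [1.0, 0.007, 0.002], [0.002, -0.001, -1.0]]
ft_force: [1.0, 0.1, -0.1]
opening: 0.0293
grasp_force: 0.0
```

Emit:
{"fn": "drive_tool", "kwargs": {"motion": [[0.3, -0.04, 0, 0, 0, 0, 0], [0.52, -0.08, 0, 0, 0, 0, 0], [0.52, -0.08, 0, 0, 0, 0, 0], [0.52, -0.08, 0, 0, 0, 0, 0]]}}

```text
time: 23.52
ee_pos: [0.6579, 0.1255, 0.1737]
tcp_rot: [[0.0, 1.0, 0.0], [1.0, -0.0, -0.001], [-0.001, 0.0, -1.0]]
ft_force: [0.1, 0.1, -1.0]
opening: 0.0006
grasp_force: 0.0
```

Emit:
{"fn": "drive_tool", "kwargs": {"motion": [[0, 0, 0.18, 0, 0, 0, 0], [0, 0, 0.29, 0, 0, 0, 0], [0, 0, 0.33, 0, 0, 0, 0], [0, 0, 0.37, 0, 0, 0, 0], [0, 0, 0.4, 0, 0, 0, 0]]}}

```text
time: 24.15
ee_pos: [0.6577, 0.1251, 0.1143]
tcp_rot: [[0.001, 1.0, -0.0], [1.0, -0.001, -0.001], [-0.001, -0.0, -1.0]]
ft_force: [-6.7, -4.1, 11.6]
opening: 0.0005
grasp_force: 5.6
```

Emit:
{"fn": "drive_tool", "kwargs": {"motion": [[0, 0, 0.005, 0, 0, 0, 0], [0, 0, 0.01, 0, 0, 0, 0], [0, 0, 0.01, 0, 0, 0, 0], [0, 0, 0.01, 0, 0, 0, 0], [0, 0, 0.01, 0, 0, 0, 0]]}}

```text
time: 24.78
ee_pos: [0.6579, 0.1251, 0.1141]
tcp_rot: [[0.001, 1.0, 0.0], [1.0, -0.001, -0.001], [-0.001, 0.0, -1.0]]
ft_force: [-10.7, -6.2, 22.3]
opening: 0.0004
grasp_force: 11.3
```

Emit:
{"fn": "drive_tool", "kwargs": {"motion": [[0, 0, 0, 0, 0, 0, 0], [0, 0, 0, 0, 0, 0, 0], [0, 0, 0, 0, 0, 0, 0], [0, 0, 0, 0, 0, 0, 0], [0, 0, 0, 0, 0, 0, 0]]}}

```text
time: 25.4
ee_pos: [0.6579, 0.1251, 0.1141]
tcp_rot: [[0.001, 1.0, 0.0], [1.0, -0.001, -0.001], [-0.001, 0.0, -1.0]]
ft_force: [-11.2, -5.4, 22.1]
opening: 0.0004
grasp_force: 11.3
```

Emit:
{"fn": "drive_tool", "kwargs": {"motion": [[0, 0, 0, 0, 0, 0, 0], [0, 0, -0.15, 0, 0, 0, 0], [0, 0, -0.4, 0, 0, 0, 0], [-0.15, 0.03, -0.4, 0, 0, 0, 0.7], [-0.45, 0.09, -0.4, 0, 0, 0, 0.7]]}}

```text
time: 26.02
ee_pos: [0.6713, 0.0592, 0.1723]
tcp_rot: [[-0.003, 1.0, 0.0], [1.0, 0.003, 0.001], [0.001, 0.0, -1.0]]
ft_force: [-0.0, 0.2, 0.1]
opening: 0.0173
grasp_force: 0.0
```

Emit:
{"fn": "drive_tool", "kwargs": {"motion": [[-0.3, 0.06, 0, 0, 0, 0, 0.7], [-0.6, 0.13, 0, 0, 0, 0, 0.7], [-0.66, 0.14, 0, 0, 0, 0, 0.7], [-0.66, 0.14, 0, 0, 0, 0, 0.7]]}}

```text
time: 26.52
ee_pos: [0.692, -0.0409, 0.1717]
tcp_rot: [[0.001, 1.0, -0.001], [1.0, -0.001, 0.0], [0.0, -0.001, -1.0]]
ft_force: [0.3, 1.1, -0.1]
opening: 0.0571
grasp_force: 0.0
```

```bash
python3 - <<'E'
from fit import *
s=S();print(s['time'],np.round(s['ee_pos'],4),s['opening'])
c=cam('wrist'); save(c,'w13'); fit(c,(.693,-.042),.024,.054)
E
```

```text
26.525 [ 0.692  -0.0409  0.1717] 0.057068726198997805
fit xy mm [692.  -41.9] D est 52.9 px [316.1 186.6]
```

Emit:
{"fn": "drive_tool", "kwargs": {"motion": [[0, 0, 0.2, 0, 0, 0, 0.7], [0, 0, 0.45, 0, 0, 0, 0.7], [-0.005, 0, 0.7, 0, 0, 0, 0.7], [-0.005, 0, 0.795, 0, 0, 0, 0.7], [-0.005, 0, 0.795, 0, 0, 0, 0.7]], "newtons": 40}}

```text
time: 27.2
ee_pos: [0.6921, -0.0399, 0.0528]
tcp_rot: [[-0.001, 1.0, -0.001], [1.0, 0.001, 0.0], [0.0, -0.001, -1.0]]
ft_force: [0.1, 0.1, -0.0]
opening: 0.0657
grasp_force: 0.0
```

Emit:
{"fn": "drive_tool", "kwargs": {"motion": [[0, 0, 0, 0, 0, 0, 0.2], [0, 0, 0, 0, 0, 0, 0.2], [0, 0, 0, 0, 0, 0, 0.2], [0, 0, 0, 0, 0, 0, 0.2], [0, 0, 0, 0, 0, 0, 0.2]]}}

```text
time: 27.82
ee_pos: [0.6926, -0.0409, 0.0536]
tcp_rot: [[0.0, 1.0, 0.001], [1.0, -0.0, 0.0], [0.0, 0.001, -1.0]]
ft_force: [-1.0, 0.7, 5.4]
opening: 0.0366
grasp_force: 40.0
```

Emit:
{"fn": "drive_tool", "kwargs": {"motion": [[0, 0, -0.12, 0, 0, 0, 0.2], [0, 0, -0.25, 0, 0, 0, 0.2], [0, 0, -0.4, 0, 0, 0, 0.2], [0, 0, -0.55, 0, 0, 0, 0.2], [0, 0, -0.65, 0, 0, 0, 0.2]]}}

```text
time: 28.45
ee_pos: [0.6927, -0.0409, 0.1528]
tcp_rot: [[0.0, 1.0, 0.002], [1.0, -0.0, -0.0], [-0.0, 0.002, -1.0]]
ft_force: [0.3, 0.3, -1.1]
opening: 0.0365
grasp_force: 40.0
```

```bash
python3 - <<'E'
from fit import *
s=S();print(s['time'],np.round(s['ee_pos'],4),s['opening'],s['grasp_force'])
c=cam('wrist'); save(c,'w14'); p=np.array(s['ee_pos']); fit(c,(p[0]+.002,p[1]),p[2]-.015,.038); fit(c,(.694,-.042),.024,.054)
E
```

```text
28.45 [ 0.6927 -0.0409  0.1528] 0.03650050701522324 39.999524876475334
fit xy mm [693.7 -29.5] D est 47.7 px [316.5 218.6]
fit xy mm [693.5 -67. ] D est 79.8 px [316.5 218.6]
```

Emit:
{"fn": "drive_tool", "kwargs": {"motion": [[0.1, -0.3, 0, 0, 0, 0, 0.2], [0.25, -0.6, 0, 0, 0, 0, 0.2], [0.4, -0.9, 0, 0, 0, 0, 0.2], [0.5, -1, 0, 0, 0, 0, 0.2]]}}

```text
time: 29.0
ee_pos: [0.5402, 0.0351, 0.1507]
tcp_rot: [[-0.001, 1.0, -0.001], [1.0, 0.001, 0.0], [0.0, -0.001, -1.0]]
ft_force: [1.8, 0.2, -1.6]
opening: 0.0365
grasp_force: 40.0
```

Emit:
{"fn": "drive_tool", "kwargs": {"motion": [[0.2, -0.3, 0.15, 0, 0, 0, 0.2], [0.24, -0.55, 0.4, 0, 0, 0, 0.2], [0.24, -0.55, 0.65, 0, 0, 0, 0.2], [0.24, -0.55, 0.75, 0, 0, 0, 0.2], [0.24, -0.55, 0.75, 0, 0, 0, 0.2]]}}

```text
time: 29.62
ee_pos: [0.4601, 0.0699, 0.0377]
tcp_rot: [[0.001, 1.0, -0.001], [1.0, -0.001, -0.001], [-0.001, -0.001, -1.0]]
ft_force: [-0.3, -0.0, -1.1]
opening: 0.0366
grasp_force: 40.0
```

```bash
python3 - <<'E'
from fit import *
s=S();print(s['time'],np.round(s['ee_pos'],4),s['opening'],s['grasp_force'])
c=cam('wrist'); save(c,'w15'); p=np.array(s['ee_pos']); fit(c,(p[0]+.002,p[1]),p[2]-.015,.038)
cv2.imwrite('pics/w15c.png',c['img'][100:400,150:500,::-1])
E
```

```text
29.625 [0.4601 0.0699 0.0377] 0.03657238892688919 39.99954594299197
fit xy mm [461.9  68.9] D est 36.8 px [318.1 239.9]
```

View pics/w15c.png

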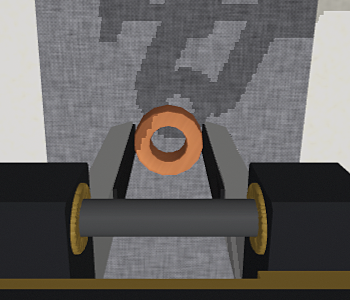

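The 38 is held level over the board, at (168,140) in the crop. Lowering and releasing it.

Emit:
{"fn": "drive_tool", "kwargs": {"motion": [[0, 0, 0.05, 0, 0, 0, 0.2], [0, 0, 0.09, 0, 0, 0, 0.2], [0, 0, 0.095, 0, 0, 0, 0.2]]}}

```text
time: 30.05
ee_pos: [0.4598, 0.0701, 0.0236]
tcp_rot: [[0.0, 1.0, -0.0], [1.0, -0.0, -0.0], [-0.0, -0.0, -1.0]]
ft_force: [-1.9, -0.5, 4.7]
opening: 0.0367
grasp_force: 40.0
```

Emit:
{"fn": "drive_tool", "kwargs": {"motion": [[0, 0, 0.003, 0, 0, 0, 0.2], [0, 0, 0.003, 0, 0, 0, 0.7], [0, 0, 0.003, 0, 0, 0, 0.7], [0, 0, 0, 0, 0, 0, 0.7], [0, 0, -0.2, 0, 0, 0, 0.7]]}}

```text
time: 30.68
ee_pos: [0.4586, 0.0698, 0.0528]
tcp_rot: [[0.0, 1.0, -0.003], [1.0, -0.0, -0.001], [-0.001, -0.003, -1.0]]
ft_force: [-0.1, 0.7, 0.2]
opening: 0.0657
grasp_force: 0.0
```

Emit:
{"fn": "drive_tool", "kwargs": {"motion": [[0, 0, -0.3, 0, 0, 0, 0.9], [-0.1, 0.2, -0.6, 0, 0, 0, 0.9], [-0.25, 0.5, -0.8, 0, 0, 0, 0.9], [-0.4, 0.8, -0.8, 0, 0, 0, 0.9], [-0.5, 1, -0.8, 0, 0, 0, 0.9]]}}

```text
time: 31.3
ee_pos: [0.6113, -0.006, 0.1739]
tcp_rot: [[0.001, 1.0, 0.001], [1.0, -0.001, -0.0], [-0.0, 0.001, -1.0]]
ft_force: [-1.1, 0.8, -0.6]
opening: 0.0846
grasp_force: 0.0
```

Emit:
{"fn": "drive_tool", "kwargs": {"motion": [[-0.1, 0.3, 0, 0, 0, 0, 0.9], [-0.24, 0.54, 0, 0, 0, 0, 0.9], [-0.24, 0.54, 0, 0, 0, 0, 0.9], [-0.24, 0.54, 0, 0, 0, 0, 0.9]]}}

```text
time: 31.8
ee_pos: [0.6902, -0.0406, 0.1733]
tcp_rot: [[-0.0, 1.0, -0.001], [1.0, 0.0, 0.0], [0.0, -0.001, -1.0]]
ft_force: [0.2, 0.2, 0.8]
opening: 0.0848
grasp_force: 0.0
```

```bash
python3 - <<'E'
from fit import *
s=S();print(s['time'],np.round(s['ee_pos'],4),s['opening'])
c=cam('wrist'); save(c,'w16'); fit(c,(.693,-.042),.024,.054)
for n in('scene','side'): c=cam(n); save(c,'s16'+n); fit(c,(.46,.07),.008,.038)
E
```

```text
31.8 [ 0.6902 -0.0406  0.1733] 0.0848053005126599
fit xy mm [692.  -41.9] D est 52.9 px [318.  186.6]
fit xy mm [458.1  66.4] D est 34.0 px [353.1 234.6]
fit xy mm [459.1  68.1] D est 35.9 px [301.2 212. ]
```

Emit:
{"fn": "drive_tool", "kwargs": {"motion": [[0, 0, 0.3, 0, 0, 0, 0.85], [-0.005, 0, 0.6, 0, 0, 0, 0.85], [-0.005, 0, 0.85, 0, 0, 0, 0.85], [-0.005, 0, 0.92, 0, 0, 0, 0.85], [-0.005, 0, 0.92, 0, 0, 0, 0.85]]}}

```text
time: 32.58
ee_pos: [0.6908, -0.0414, 0.0363]
tcp_rot: [[-0.0, 1.0, 0.0], [1.0, 0.0, -0.0], [-0.0, 0.0, -1.0]]
ft_force: [0.2, 0.4, 1.3]
opening: 0.0801
grasp_force: 0.0
```

Emit:
{"fn": "drive_tool", "kwargs": {"motion": [[0, 0, 0, 0, 0, 0, 0.3], [0, 0, 0, 0, 0, 0, 0.3], [0, 0, 0, 0, 0, 0, 0.3], [0, 0, 0, 0, 0, 0, 0.3], [0, 0, 0, 0, 0, 0, 0.3]]}}

```text
time: 33.2
ee_pos: [0.6909, -0.0416, 0.0364]
tcp_rot: [[0.0, 1.0, 0.0], [1.0, -0.0, 0.0], [0.0, 0.0, -1.0]]
ft_force: [-2.1, 0.4, 6.3]
opening: 0.0521
grasp_force: 40.1
```

Emit:
{"fn": "drive_tool", "kwargs": {"motion": [[0, 0, -0.15, 0, 0, 0, 0.3], [0, 0, -0.3, 0, 0, 0, 0.3], [0, 0, -0.45, 0, 0, 0, 0.3], [0, 0, -0.6, 0, 0, 0, 0.3], [0, 0, -0.8, 0, 0, 0, 0.3]]}}

```text
time: 33.83
ee_pos: [0.6904, -0.0416, 0.1574]
tcp_rot: [[0.0, 1.0, -0.0], [1.0, -0.0, 0.0], [0.0, -0.0, -1.0]]
ft_force: [0.1, 0.6, -2.6]
opening: 0.0519
grasp_force: 40.1
```

Emit:
{"fn": "drive_tool", "kwargs": {"motion": [[-0.05, -0.3, 0, 0, 0, 0, 0.3], [-0.1, -0.65, 0, 0, 0, 0, 0.3], [-0.15, -1, 0, 0, 0, 0, 0.3]]}}

```text
time: 34.2
ee_pos: [0.5391, -0.0643, 0.1568]
tcp_rot: [[0.0, 1.0, 0.001], [1.0, -0.0, 0.0], [0.0, 0.001, -1.0]]
ft_force: [1.1, -0.1, -1.3]
opening: 0.0527
grasp_force: 40.1
```

Emit:
{"fn": "drive_tool", "kwargs": {"motion": [[-0.04, -0.3, 0.15, 0, 0, 0, 0.3], [-0.04, -0.535, 0.4, 0, 0, 0, 0.3], [-0.04, -0.535, 0.7, 0, 0, 0, 0.3], [-0.04, -0.535, 0.83, 0, 0, 0, 0.3], [-0.04, -0.535, 0.83, 0, 0, 0, 0.3]]}}

```text
time: 34.83
ee_pos: [0.4601, -0.0701, 0.0312]
tcp_rot: [[0.0, 1.0, -0.001], [1.0, -0.0, 0.0], [0.0, -0.001, -1.0]]
ft_force: [0.1, -1.3, -1.4]
opening: 0.0522
grasp_force: 40.1
```

```bash
python3 - <<'E'
from fit import *
s=S();print(s['time'],np.round(s['ee_pos'],4),s['opening'],s['grasp_force'])
c=cam('wrist'); save(c,'w17'); p=np.array(s['ee_pos']); fit(c,(p[0]+.002,p[1]),p[2]-.0125,.054); fit(c,(.46,.07),.008,.038)
E
```

```text
34.825 [ 0.4601 -0.0701  0.0312] 0.05219150341737623 40.05922813899815
fit xy mm [461.8 -70.5] D est 53.0 px [318.  240.4]
fit xy mm [461.6  48.6] D est 6.4 px [317.5   2.2]
```

Lower by 9.5 mm, then release.

Emit:
{"fn": "drive_tool", "kwargs": {"motion": [[0, 0, 0.04, 0, 0, 0, 0.3], [0, 0, 0.065, 0, 0, 0, 0.3], [0, 0, 0.065, 0, 0, 0, 0.3]]}}

```text
time: 35.25
ee_pos: [0.4605, -0.0701, 0.0215]
tcp_rot: [[-0.0, 1.0, -0.0], [1.0, 0.0, -0.0], [-0.0, -0.0, -1.0]]
ft_force: [-0.9, 0.2, -2.0]
opening: 0.0523
grasp_force: 40.1
```

Emit:
{"fn": "drive_tool", "kwargs": {"motion": [[0, 0, 0.003, 0, 0, 0, 0.3], [0, 0, 0.003, 0, 0, 0, 0.85], [0, 0, 0.003, 0, 0, 0, 0.85], [0, 0, 0, 0, 0, 0, 0.85], [0, 0, -0.2, 0, 0, 0, 0.85]]}}

```text
time: 35.88
ee_pos: [0.4593, -0.0701, 0.0506]
tcp_rot: [[0.0, 1.0, -0.003], [1.0, -0.0, -0.0], [-0.0, -0.003, -1.0]]
ft_force: [0.1, -0.3, -0.0]
opening: 0.0799
grasp_force: 0.0
```

Emit:
{"fn": "drive_tool", "kwargs": {"motion": [[0, 0, -0.3, 0, 0, 0, 0.5], [0, 0, -0.6, 0, 0, 0, 0.3], [-0.2, 0, -0.9, 0, 0, 0, 0], [-0.5, 0, -0.9, 0, 0, 0, 0], [-0.5, 0, -0.9, 0, 0, 0, 0]], "newtons": 20}}

```text
time: 36.5
ee_pos: [0.4602, -0.148, 0.187]
tcp_rot: [[0.004, 1.0, 0.001], [1.0, -0.004, -0.001], [-0.001, 0.001, -1.0]]
ft_force: [-0.8, 0.6, -0.9]
opening: 0.0338
grasp_force: 0.0
```

```bash
python3 - <<'E'
from fit import *
s=S();print(s['time'],np.round(s['ee_pos'],4),s['opening'])
c=cam('wrist'); save(c,'w18'); fit(c,(.46,-.07),.008,.054); fit(c,(.46,.07),.008,.038)
d=cam('side'); fit(d,(.46,.07),.008,.038); fit(d,(.46,-.07),.008,.054)
cv2.imwrite('pics/m18.png',np.vstack([c['img'][:300],d['img'][100:400]])[:,:,::-1])
E
```

```text
36.5 [ 0.4602 -0.148   0.187 ] 0.03377471669867354
fit xy mm [462.6 -70.6] D est 53.7 px [318.   98.9]
fit xy mm [462.6 -70.3] D est 53.7 px [318.   98.9]
fit xy mm [458.7  65.8] D est 33.8 px [301.4 212.6]
fit xy mm [460.1 -71.4] D est 52.9 px [319.6 245.5]
```

View pics/m18.png

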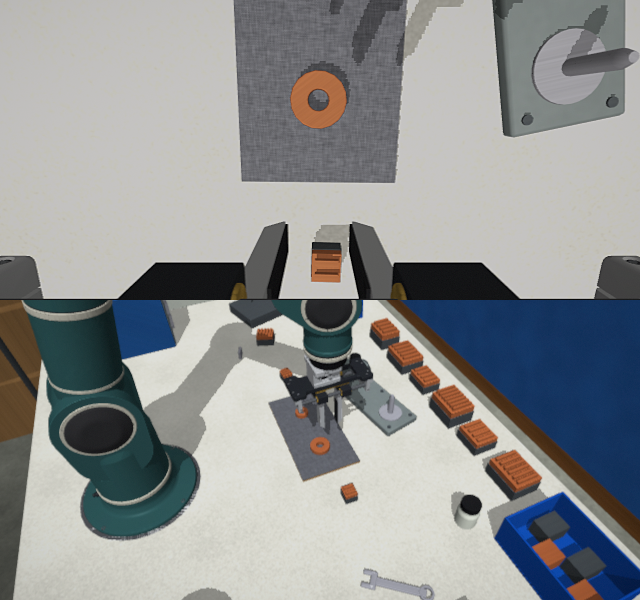

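The wrist view shows the 54 flat on the board at (318,99), and the side half shows the 38 at (301,412) and a bare post. Now the last stroke.

Emit:
{"fn": "drive_tool", "kwargs": {"motion": [[0.3, 0.22, 0, 0, 0, 0, 0], [0.6, 0.44, 0, 0, 0, 0, 0], [0.9, 0.66, 0, 0, 0, 0, 0], [0.9, 0.66, 0, 0, 0, 0, 0]]}}

```text
time: 37.1
ee_pos: [0.5606, -0.0048, 0.1855]
tcp_rot: [[-0.007, 1.0, -0.001], [1.0, 0.007, 0.001], [0.001, -0.001, -1.0]]
ft_force: [0.3, -0.8, -0.3]
opening: 0.0001
grasp_force: 0.0
```

Emit:
{"fn": "drive_tool", "kwargs": {"motion": [[0.3, 0.22, 0, 0, 0, 0, 0], [0.6, 0.44, 0, 0, 0, 0, 0], [0.91, 0.655, 0, 0, 0, 0, 0], [0.91, 0.655, 0, 0, 0, 0, 0], [0.91, 0.655, 0, 0, 0, 0, 0]]}}

```text
time: 37.72
ee_pos: [0.6571, 0.126, 0.1859]
tcp_rot: [[-0.0, 1.0, -0.001], [1.0, 0.0, -0.001], [-0.001, -0.001, -1.0]]
ft_force: [0.4, 0.0, 0.2]
opening: 0.0004
grasp_force: 0.0
```

Descend 73 mm in total.

Emit:
{"fn": "drive_tool", "kwargs": {"motion": [[0, 0, 0.25, 0, 0, 0, 0], [0, 0, 0.37, 0, 0, 0, 0], [0, 0, 0.41, 0, 0, 0, 0], [0, 0, 0.45, 0, 0, 0, 0], [0, 0, 0.482, 0, 0, 0, 0]]}}

```text
time: 38.35
ee_pos: [0.6577, 0.1256, 0.1153]
tcp_rot: [[0.001, 1.0, -0.0], [1.0, -0.001, -0.0], [-0.0, -0.0, -1.0]]
ft_force: [-7.3, -2.2, 9.3]
opening: -0.0001
grasp_force: 5.2
```

Emit:
{"fn": "drive_tool", "kwargs": {"motion": [[0, 0, 0.005, 0, 0, 0, 0], [0, 0, 0.01, 0, 0, 0, 0], [0, 0, 0.01, 0, 0, 0, 0], [0, 0, 0.01, 0, 0, 0, 0], [0, 0, 0.01, 0, 0, 0, 0]]}}

```text
time: 38.98
ee_pos: [0.6577, 0.1256, 0.1143]
tcp_rot: [[0.001, 1.0, 0.0], [1.0, -0.001, -0.0], [-0.0, 0.0, -1.0]]
ft_force: [-8.7, -1.9, 11.4]
opening: 0.0005
grasp_force: 6.0
```

Emit:
{"fn": "drive_tool", "kwargs": {"motion": [[0, 0, 0, 0, 0, 0, 0], [0, 0, 0, 0, 0, 0, 0], [0, 0, 0, 0, 0, 0, 0], [0, 0, 0, 0, 0, 0, 0], [0, 0, 0, 0, 0, 0, 0]]}}

```text
time: 39.6
ee_pos: [0.6577, 0.1257, 0.1143]
tcp_rot: [[0.001, 1.0, 0.0], [1.0, -0.001, -0.0], [-0.0, 0.0, -1.0]]
ft_force: [-7.9, -3.4, 11.4]
opening: 0.0003
grasp_force: 6.0
```

Emit:
{"fn": "drive_tool", "kwargs": {"motion": [[0, 0, 0.01, 0, 0, 0, 0], [0, 0, 0.01, 0, 0, 0, 0], [0, 0, 0.01, 0, 0, 0, 0], [0, 0, 0.01, 0, 0, 0, 0], [0, 0, 0.01, 0, 0, 0, 0]]}}

```text
time: 40.22
ee_pos: [0.6579, 0.1257, 0.114]
tcp_rot: [[0.001, 1.0, 0.001], [1.0, -0.001, 0.0], [0.0, 0.001, -1.0]]
ft_force: [-14.3, -4.5, 27.9]
opening: 0.0002
grasp_force: 13.9
```

Emit:
{"fn": "drive_tool", "kwargs": {"motion": [[0, 0, 0, 0, 0, 0, 0], [0, 0, 0, 0, 0, 0, 0], [0, 0, 0, 0, 0, 0, 0], [0, 0, 0, 0, 0, 0, 0]]}}

```text
time: 40.72
ee_pos: [0.6579, 0.1257, 0.114]
tcp_rot: [[0.001, 1.0, 0.001], [1.0, -0.001, 0.0], [0.0, 0.001, -1.0]]
ft_force: [-14.8, -4.4, 28.0]
opening: 0.0005
grasp_force: 13.9
```

Emit:
{"fn": "drive_tool", "kwargs": {"motion": [[0, 0, -0.15, 0, 0, 0, 0], [0, 0, -0.4, 0, 0, 0, 0], [0, 0, -0.7, 0, 0, 0, 0], [0, 0, -0.7, 0, 0, 0, 0], [0, 0, -0.7, 0, 0, 0, 0]]}}

```text
time: 41.35
ee_pos: [0.6576, 0.1262, 0.2162]
tcp_rot: [[0.0, 1.0, 0.0], [1.0, -0.0, 0.0], [0.0, 0.0, -1.0]]
ft_force: [0.2, 0.2, 0.2]
opening: 0.0005
grasp_force: 0.0
```

```bash
python3 - <<'E'
from fit import *
s=S();print(s['time'],np.round(s['ee_pos'],4))
for n in('scene','side'): c=cam(n); save(c,'end'+n); fit(c,(.46,.07),.008,.038); fit(c,(.46,-.07),.008,.054)
c=cam('wrist'); print([(np.round(onz(c,x['at'],.121),4),x['p']) for x in vision.mark_of('wrist','plunger_top')[:1]])
E
```

```text
41.35 [0.6576 0.1262 0.2162]
fit xy mm [458.1  65.9] D est 34.4 px [353.  234.5]
fit xy mm [458.6 -73. ] D est 50.5 px [320.9 214.2]
fit xy mm [459.1  68.1] D est 35.9 px [301.2 212. ]
fit xy mm [460.1 -71.4] D est 53.0 px [319.6 245.5]
[]
```

Both collars lie on the board, the plunger is released and the arm is clear.

```bash
python3 -c "
from station import ticket
print(ticket.close_job())"
```

```text
the job is handed in; nothing more can be done
None
```

I handed the job in at about 41 s. Only two collars were on the bench (54 and 38); they were gauged on the post and now lie flat on the felt board. All three plunger strokes reached the stop and were held for over a second, and the arm was clear at the end; no verdict came back.

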